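Stack the storage cases on the desk

TASK

A remote control is lying on the black case on the desk: first lay it flat in the white tray, buttons up. Then build a column on the black case where it stands, the green case squarely on the black one and after that the red case squarely on the green one, all lying flat with labels up and their edges lined up. Set everything down rather than dropping it, and leave the black case and the other things on the desk where they are.

Things in the scene. Friction and masses are not known exactly. Their poses are not given: they have to be found in the camera images.
- black_case: Black closed hard case, 100 long (its x) x 62 wide (its y) x 40 mm high (its z), flat top and bottom, latches on its +x end, label on top, 0.55 kg; origin: centre of its underside. Stands loose and flat on the desk with the remote lying on it; foot of the column.
- green_case: Green closed hard case, 100 long (its x) x 62 wide (its y) x 45 mm high (its z), flat top and bottom, latches on its +x end, label on top, 0.15 to 0.31 kg; origin: centre of its underside. Starts on the sloping stand, bottom on the slope, long side up the slope, -x end against the lip: its z leans 30 degrees from vertical towards the stand's front. Green and red lie in either of the two places.
- red_case: Red closed hard case, 100 long (its x) x 62 wide (its y) x 35 mm high (its z), flat top and bottom, latches on its +x end, label on top, 0.13 to 0.25 kg; origin: centre of its underside. Starts on the sloping stand, bottom on the slope, long side up the slope, -x end against the lip: its z leans 30 degrees from vertical towards the stand's front. Green and red lie in either of the two places.
- remote: Grey remote control, 130 long (its x) x 40 wide (its y) x 18 mm high, about 90 g, buttons up; origin: centre of its underside, z up. Lies flat across the top of the black case, overhanging its ends.
- tray: White open desk tray, fixed, 210 (its x) x 120 (its y) x 28 mm high outside, walls and floor 4 mm; origin: centre of its underside, z up.
- stand: Fixed aluminium stand, 125 deep (its x) x 236 wide (its y) mm, 74 mm high at the back; its plate rises towards its +x side at 30 degrees, with a lip 12 mm high (square to the slope) along the low front (-x) edge. It faces the robot's right. Two cases lie on it side by side, 60 mm apart. Origin: centre of its foot, z up.
- mouse: Bystander: round black computer mouse, 64 mm across, 35 mm high; origin under its centre.
- pen_cup: Bystander: red cup, 72 mm across, 95 mm high, with pens up to about 155 mm; origin under its centre.
- note_block: Bystander: yellow block of sticky notes, 76 x 76 x 30 mm; origin under its centre.
- eraser: Bystander: white eraser, 45 x 20 x 13 mm; origin under its centre.
- stapler: Bystander: blue and black stapler, 120 (its x) x 30 x 50 mm high; origin under its centre.
- mug: Bystander: blue mug, 82 mm across, 92 mm high, handle on its +y side; origin under its centre.

How it is judged:
By the outcome, as a careful person would: the job done as asked, in the order asked, and still so for the second after the job is handed in, with the robot touching nothing.
It also fails if it takes over 69 s, if anything falls off the work surface, if the arm or the gripper's body presses on something with over 40 N, if the wrist force passes 120 N, or if a joint passes its speed limit or range.

ROBOT

A 6-joint arm with a two-finger parallel gripper is mounted at the origin on the work surface. World frame = base frame: x ahead of the robot, y to its left, z up, the work surface at z = 0. Lengths are in mm, angles in rad, forces in N, time in s.
With the tool pointing down it reaches from about 350 to 1000 mm from the base axis. Payload 7.1 kg.
Tool frame: the origin (TCP) lies on the centre line of the jaws, within the pads' length; the fingertips stand 8 mm ahead of it and the grasp point (between the pads) lies 11 mm behind it (ctrl.tip_extent is the distance from the TCP to the fingertips, in mm); z points along the fingers, y is the direction in which the jaws open and shut (so a half turn about z gives the same grasp; the last joint's range is limited). The gripper opens to 85 mm and grips with 20 to 120 N. Pads are 22 mm wide; open, the fingers measure 114 mm over their backs; the gripper's body (76 mm by 85 mm) begins 54 mm behind the grasp point. The pads swing forward as they close: fully open they stand 13 mm farther back than shut.
Start: joints at [-1.282, 0.423, 1.63, -0, 1.089, -0.019], TCP at [189.369, -595.604, 239.319] pointing down, gripper open.
Joint ranges: [-3, 3], [-0.9, 2.11], [0.09, 2.58], [-1.31, 4.45], [0.11, 2.69], [-2.54, 2.54]. Speed limits (rad/s): [2.39, 2.39, 3.01, 3.14, 3.14, 3.14].

INTERFACE

Orientations are given as a 3x3 rotation matrix whose columns are the frame's x, y, z axes.
In Python, from cell import ctrl gives the robot as it stands. The module is installed in compiled form; this text tells all that it offers.
- The arm moves only by the tool play_rows, never from a script. Its argument "increments" is a list of rows, each an object of numbers: "claw": the finger opening in mm, from 0 to 85.4; "dx", "dy", "dz": the shift along the tool's x, y, z in units of 30 mm (1.0 is 30 mm); "spin": the turn about the tool's z in units of 6 degrees (1.0 is 6 degrees). A call has 1 to 12 rows; each row shifts and turns the commanded pose from where the row before left it, along the tool's axes as they then stand; what a row does not reach is not made up. A row lasts 1/10 s, in which the tool goes at most 50 mm and 8.59 degrees, less where a joint would pass 70% of its speed; a pose out of reach is approached as far as the arm can. A call is refused whole if a number of a shift passes 1 or a number of a turn 1, either way. A call with a gripper value outside its range is refused whole. The fingers move at their own pace and stop on an object; "squeeze" is the grip in N (left out, the last holds). Time passes only in rows, so rows that do not move let the fingers close. It gives the time, the measured TCP pose, the force and the opening at its end, in the units of the state.
- ctrl.read_state(): the state, without advancing time (a new reading comes with each control period).
- ctrl.get_image(name): name is "scene" or "top" or "wrist"; returns a dict with "img" (384x512x3 uint8, red, green, blue), "camera_matrix" (3x3 intrinsics, pixels), "rvec" (rotation vector, rad) and "tvec" (3), from world to camera coordinates, as OpenCV has them; the wrist camera has in their place "mount" (4x4, takes a point from camera to tool coordinates, whose origin is the TCP and whose axes are the flange's). Camera axes: x right, y down, z forward; pixel columns grow to the right and rows downward; lengths in mm; the calibration is good to about 2 mm. A picture is of the moment at which its call begins: read the wrist's pose just before it. There is no depth.
- ctrl.hand_in(): hands the job in, once; it reports no verdict.
The state is a dict: "t": time; "joint_positions": joint angles; "joint_vel": joint speeds; "tau": joint torques, N m; "tool_pos": TCP position; "orientation": TCP orientation; "ft_force": force on the tool from outside, world axes, zero at the start; "torque": the same for the moment, N m; "grip_width": finger opening in mm.
Only numpy, scipy, OpenCV 4.12 (cv2) and the standard library are available. Lean on these libraries where they do the work, as an engineer would, in place of code of your own. Each camera call takes 0.05 s, during which the arm holds its last target. There are 200 camera calls.

## Working session

There is one attempt and no reset: what is moved stays moved. The work goes in short steps, Python scripts to look and compute and a tool call to move; the robot and the scene stay as the last step left them, time stands still between calls to the robot, and variables do not carry over. Pictures are saved under pics/ and viewed, about 8 in all and at most 12, crops included, and the job is handed in when it is done.

Besides the shell and the picture viewer there is one more tool, called after "Call:" as a command line: name --argument value ..., lists and objects as JSON in quotes. play_rows: Moves the arm, as the interface text tells. Its arguments: {"type":"object","properties":{"increments":{"type":"array","items":{"type":"object","properties":{"claw":{"type":"number"},"dx":{"type":"number"},"dy":{"type":"number"},"dz":{"type":"number"},"spin":{"type":"number"}}}},"squeeze":{"type":"number"}},"required":["increments"]}

```bash
mkdir -p pics
cat > h.py <<'E'
import numpy as np,cv2
from cell import ctrl
def cam(n):
    s=ctrl.read_state(); d=ctrl.get_image(n); K=np.array(d["camera_matrix"],float)
    if n=="wrist":
        M=np.array(d["mount"],float); T=np.eye(4); T[:3,:3]=np.array(s["orientation"]); T[:3,3]=s["tool_pos"]
        W=np.linalg.inv(T@M); R,t=W[:3,:3],W[:3,3]
    else:
        R=cv2.Rodrigues(np.array(d["rvec"],float))[0]; t=np.array(d["tvec"],float).ravel()
    np.savez(f"{n}.npz",K=K,R=R,t=t)
    return d["img"],K,R,t
def load(n): d=np.load(f"{n}.npz"); return d["K"],d["R"],d["t"]
def ray(n,u,v,z):
    K,R,t=load(n); c=-R.T@t; r=R.T@np.linalg.inv(K)@[u,v,1]; return c+r*(z-c[2])/r[2]
def proj(n,P):
    K,R,t=load(n); p=(R@np.atleast_2d(P).T).T+t; q=(K@p.T).T; return q[:,:2]/q[:,2:]
def save(n,f,box=None,size=None):
    img=cam(n)[0][:,:,::-1]
    if box: img=img[box[1]:box[3],box[0]:box[2]]
    if size: img=cv2.resize(img,size,interpolation=cv2.INTER_CUBIC)
    cv2.imwrite("pics/"+f,img)
E
python3 - <<'E'
from h import *
save("scene","s0.png",None,(800,600)); save("top","t0.png",None,(800,600))
s=ctrl.read_state()
for k in s: print(k,np.round(s[k],3).tolist())
for n in("scene","top"): K,R,t=load(n); print(n,K[0,0],-R.T@t,R[2])
print(ctrl.tip_extent)
E
```

```text
t 0.1
joint_positions [-1.282, 0.424, 1.631, 0.0, 1.089, -0.019]
joint_vel [0.001, -0.001, -0.001, -0.001, 0.001, 0.0]
tau [-0.0, -55.843, -28.245, -0.0, 0.003, 0.0]
tool_pos [189.219, -595.156, 238.613]
orientation [[0.953, 0.303, -0.0], [0.303, -0.953, 0.001], [0.0, -0.001, -1.0]]
ft_force [0.344, 1.315, 0.454]
torque [-0.026, -0.023, -0.018]
grip_width 85.629
scene 474.1272545470372 [1248.38500914  162.05736232  783.01103744] [-0.6780092  -0.22987665 -0.69818354]
top 367.9948869721804 [ 497.42400221  -57.0269976  1049.78748234] [ 0.06110981 -0.00225171 -0.99812851]
8.0
```

View pics/t0.png

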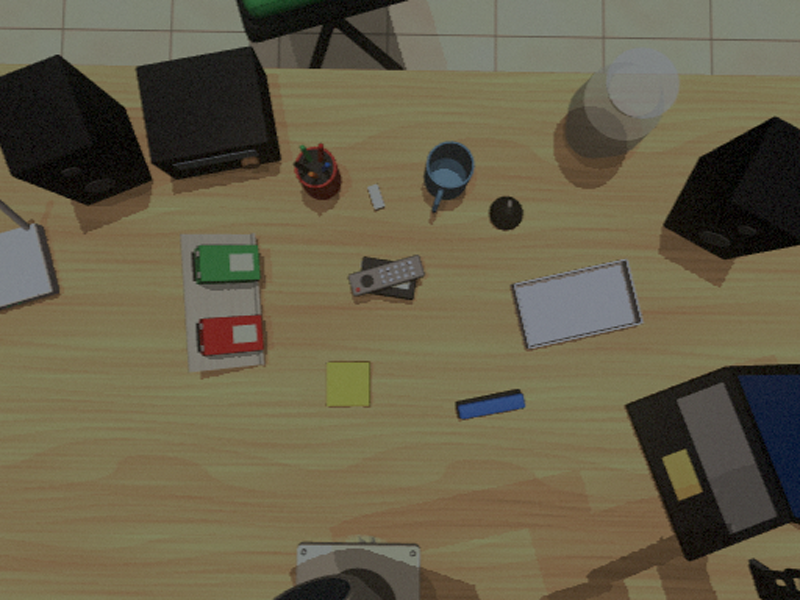

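View pics/s0.png

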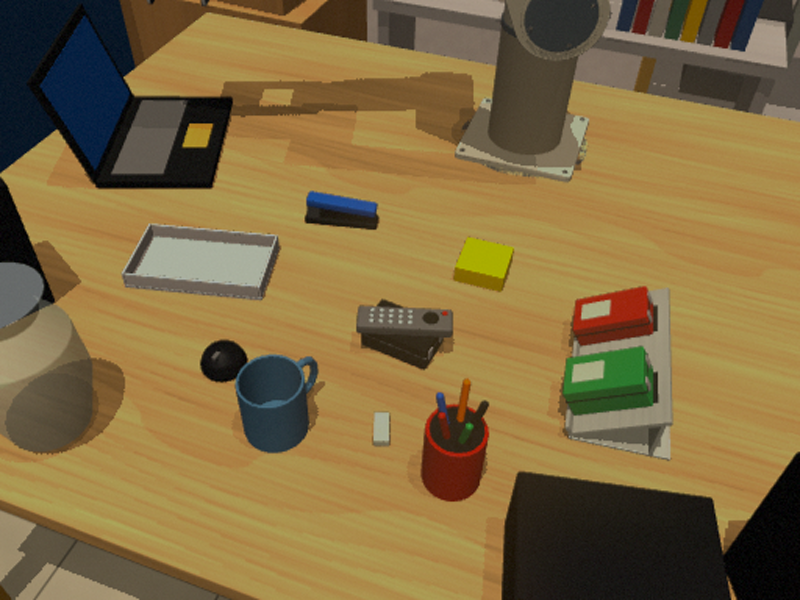

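Top view: remote centred at (387,276) on the black case, tray centre (577,304), and green and red on the stand at (227,264) and (231,335). Their latches face left (+y), up the slope.

```bash
python3 - <<'E'
from h import *
g=lambda u,v,z:np.round(ray("top",u*.64-.18,v*.64-.18,z),0)[:2]
print("remote",g(387,276,58), "ends",g(350,287,58),g(424,264,58))
print("tray",[g(*p,28) for p in((513,284),(627,261),(640,323),(529,348))])
print("stand low",g(260,268,10),"cup",g(318,172,95),"mug",g(449,170,92),"note",g(348,384,30),"eraser",g(376,197,13))
print("mouse",g(506,212,20),"green",g(227,264,75),"red",g(231,335,70))
I=cv2.imread("pics/t0.png")
E
python3 - <<'E'
import sys; sys.path.insert(0,'.')
from h import *
a=cam("top")[0][:,:,::-1]; b=cam("scene")[0][:,:,::-1]
r=lambda i,x,y,w,h:cv2.resize(i[y:y+h,x:x+w],(w*5,h*5),interpolation=cv2.INTER_CUBIC)
A=np.hstack([r(a,110,145,70,96),r(a,215,155,70,96)])
cv2.imwrite("pics/c1.png",np.clip(A.astype(int)*2,0,255).astype(np.uint8))
E
```

```text
remote [580. -45.] ends [560.  19.] [ 602. -108.]
tray [array([ 571., -269.]), array([ 616., -473.]), array([ 505., -495.]), array([ 458., -298.])]
stand low [595. 187.] cup [751.  74.] mug [ 758. -147.] note [391.  21.] eraser [728. -22.]
mouse [ 702. -258.] green [595. 228.] red [474. 218.]
```

View pics/c1.png

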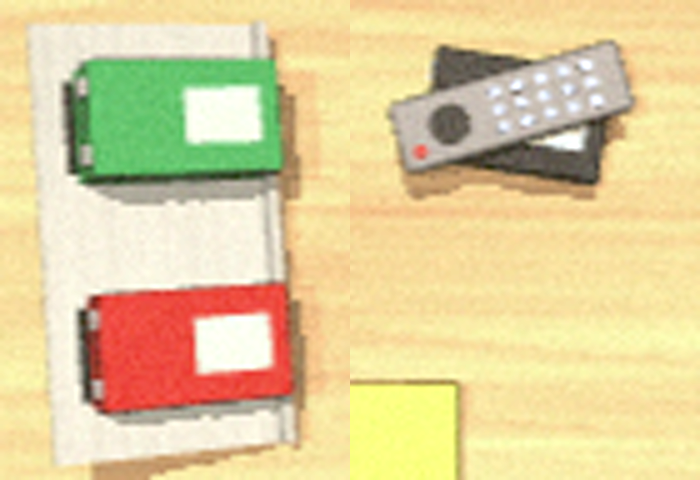

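```bash
cat >> h.py <<'E'
import json
def yaw(s): o=np.array(s["orientation"]); return np.degrees(np.arctan2(o[1,0],o[0,0]))
def plan(legs):
    """legs: list of (x,y,z,yaw_deg,step_mm); prints rows"""
    s=ctrl.read_state(); p=np.array(s["tool_pos"],float); a=yaw(s); rows=[]
    for x,y,z,w,st in legs:
        T=np.array([x,y,z],float); da=(w-a+180)%360-180
        n=int(max(np.ceil(np.linalg.norm(T-p)/st),np.ceil(abs(da)/6),1))
        for i in range(n):
            k=n-i; d=(T-p)/k; e=((w-a+180)%360-180)/k; r=np.radians(a)
            v=np.array([d[0]*np.cos(r)+d[1]*np.sin(r),d[0]*np.sin(r)-d[1]*np.cos(r),-d[2]])/30
            v=np.round(v,2); sp=round(-e/6,2); rows.append({q:float(u) for q,u in zip(("dx","dy","dz","spin"),(*v,sp)) if u})
            v=v*30; p=p+[v[0]*np.cos(r)+v[1]*np.sin(r),v[0]*np.sin(r)-v[1]*np.cos(r),-v[2]]; a-=sp*6
        rows.append("--")
    print(json.dumps(rows).replace(" ","")); print("end",np.round(p,1),round(a,2))
E
python3 - <<'E'
from h import *
d=ctrl.get_image("wrist"); print(np.round(d["mount"],3).tolist(),d["camera_matrix"][0][0])
plan([(565,-50,220,108.3,29)])
E
```

```text
[[0.0, -0.966, -0.257, 65.002], [1.0, 0.0, 0.0, 0.409], [-0.0, -0.257, 0.966, -134.919], [0.0, 0.0, 0.0, 1.0]] 327.04140194497796
[{"dx":0.76,"dy":-0.59,"dz":0.03,"spin":-0.66},{"dx":0.8,"dy":-0.53,"dz":0.03,"spin":-0.66},{"dx":0.83,"dy":-0.48,"dz":0.03,"spin":-0.66},{"dx":0.86,"dy":-0.42,"dz":0.03,"spin":-0.66},{"dx":0.89,"dy":-0.36,"dz":0.03,"spin":-0.66},{"dx":0.91,"dy":-0.3,"dz":0.03,"spin":-0.66},{"dx":0.93,"dy":-0.23,"dz":0.03,"spin":-0.66},{"dx":0.95,"dy":-0.17,"dz":0.03,"spin":-0.66},{"dx":0.95,"dy":-0.1,"dz":0.03,"spin":-0.66},{"dx":0.96,"dy":-0.04,"dz":0.03,"spin":-0.66},{"dx":0.96,"dy":0.03,"dz":0.03,"spin":-0.65},{"dx":0.96,"dy":0.1,"dz":0.03,"spin":-0.66},{"dx":0.95,"dy":0.16,"dz":0.02,"spin":-0.65},{"dx":0.93,"dy":0.23,"dz":0.03,"spin":-0.66},{"dx":0.91,"dy":0.29,"dz":0.02,"spin":-0.65},{"dx":0.89,"dy":0.35,"dz":0.03,"spin":-0.66},{"dx":0.87,"dy":0.41,"dz":0.02,"spin":-0.65},{"dx":0.84,"dy":0.47,"dz":0.03,"spin":-0.66},{"dx":0.8,"dy":0.53,"dz":0.02,"spin":-0.65},{"dx":0.77,"dy":0.58,"dz":0.03,"spin":-0.66},{"dx":0.72,"dy":0.63,"dz":0.02,"spin":-0.65},{"dx":0.68,"dy":0.68,"dz":0.03,"spin":-0.66},{"dx":0.63,"dy":0.72,"dz":0.02,"spin":-0.65},"--"]
end [565.1 -50.1 220. ] 108.29
```

Call:
play_rows --increments '[{"dx": 0.76,"dy": -0.59,"dz": 0.03,"spin": -0.66},{"dx": 0.8,"dy": -0.53,"dz": 0.03,"spin": -0.66},{"dx": 0.83,"dy": -0.48,"dz": 0.03,"spin": -0.66},{"dx": 0.86,"dy": -0.42,"dz": 0.03,"spin": -0.66},{"dx": 0.89,"dy": -0.36,"dz": 0.03,"spin": -0.66},{"dx": 0.91,"dy": -0.3,"dz": 0.03,"spin": -0.66},{"dx": 0.93,"dy": -0.23,"dz": 0.03,"spin": -0.66},{"dx": 0.95,"dy": -0.17,"dz": 0.03,"spin": -0.66},{"dx": 0.95,"dy": -0.1,"dz": 0.03,"spin": -0.66},{"dx": 0.96,"dy": -0.04,"dz": 0.03,"spin": -0.66},{"dx": 0.96,"dy": 0.03,"dz": 0.03,"spin": -0.65},{"dx": 0.96,"dy": 0.1,"dz": 0.03,"spin": -0.66}]' --squeeze 30

```text
invalid input
```

Call:
play_rows --increments '[{"dx": 0.95,"dy": 0.16,"dz": 0.02,"spin": -0.65},{"dx": 0.93,"dy": 0.23,"dz": 0.03,"spin": -0.66},{"dx": 0.91,"dy": 0.29,"dz": 0.02,"spin": -0.65},{"dx": 0.89,"dy": 0.35,"dz": 0.03,"spin": -0.66},{"dx": 0.87,"dy": 0.41,"dz": 0.02,"spin": -0.65},{"dx": 0.84,"dy": 0.47,"dz": 0.03,"spin": -0.66},{"dx": 0.8,"dy": 0.53,"dz": 0.02,"spin": -0.65},{"dx": 0.77,"dy": 0.58,"dz": 0.03,"spin": -0.66},{"dx": 0.72,"dy": 0.63,"dz": 0.02,"spin": -0.65},{"dx": 0.68,"dy": 0.68,"dz": 0.03,"spin": -0.66},{"dx": 0.63,"dy": 0.72,"dz": 0.02,"spin": -0.65},{"claw": 64}]'

```text
invalid input
```

Run:
```python
from h import *
s=ctrl.read_state(); print(s["t"],s["tool_pos"],yaw(s),s["grip_width"])
save("wrist","w1.png",None,(800,600))
```

```text
0.25 [ 189.29392333 -595.40007294  238.93896366] 17.633555740953174 85.49483059330309
```

View pics/w1.png

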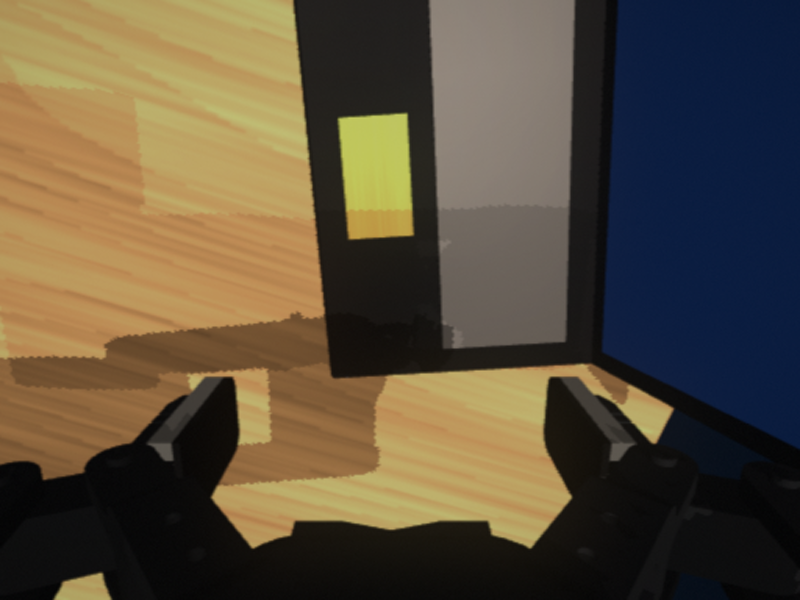

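Call:
play_rows --increments '[{"claw": 64,"dx": 0.76,"dy": -0.59,"dz": 0.03,"spin": -0.66},{"claw": 64,"dx": 0.8,"dy": -0.53,"dz": 0.03,"spin": -0.66},{"claw": 64,"dx": 0.83,"dy": -0.48,"dz": 0.03,"spin": -0.66},{"claw": 64,"dx": 0.86,"dy": -0.42,"dz": 0.03,"spin": -0.66},{"claw": 64,"dx": 0.89,"dy": -0.36,"dz": 0.03,"spin": -0.66},{"claw": 64,"dx": 0.91,"dy": -0.3,"dz": 0.03,"spin": -0.66},{"claw": 64,"dx": 0.93,"dy": -0.23,"dz": 0.03,"spin": -0.66},{"claw": 64,"dx": 0.95,"dy": -0.17,"dz": 0.03,"spin": -0.66},{"claw": 64,"dx": 0.95,"dy": -0.1,"dz": 0.03,"spin": -0.66},{"claw": 64,"dx": 0.96,"dy": -0.04,"dz": 0.03,"spin": -0.66},{"claw": 64,"dx": 0.96,"dy": 0.03,"dz": 0.03,"spin": -0.65},{"claw": 64,"dx": 0.96,"dy": 0.1,"dz": 0.03,"spin": -0.66}]' --squeeze 30

```text
t: 1.5
tool_pos: [386.0, -310.0, 228.6]
orientation: [[0.419, 0.908, 0.0], [0.908, -0.419, -0.0], [-0.0, 0.0, -1.0]]
ft_force: [0.2, -0.6, 0.1]
grip_width: 64.1
```

Call:
play_rows --increments '[{"claw": 64,"dx": 0.95,"dy": 0.16,"dz": 0.02,"spin": -0.65},{"claw": 64,"dx": 0.93,"dy": 0.23,"dz": 0.03,"spin": -0.66},{"claw": 64,"dx": 0.91,"dy": 0.29,"dz": 0.02,"spin": -0.65},{"claw": 64,"dx": 0.89,"dy": 0.35,"dz": 0.03,"spin": -0.66},{"claw": 64,"dx": 0.87,"dy": 0.41,"dz": 0.02,"spin": -0.65},{"claw": 64,"dx": 0.84,"dy": 0.47,"dz": 0.03,"spin": -0.66},{"claw": 64,"dx": 0.8,"dy": 0.53,"dz": 0.02,"spin": -0.65},{"claw": 64,"dx": 0.77,"dy": 0.58,"dz": 0.03,"spin": -0.66},{"claw": 64,"dx": 0.72,"dy": 0.63,"dz": 0.02,"spin": -0.65},{"claw": 64,"dx": 0.68,"dy": 0.68,"dz": 0.03,"spin": -0.66},{"claw": 64,"dx": 0.63,"dy": 0.72,"dz": 0.02,"spin": -0.65},{"claw": 64,"dx": 0,"dy": 0,"dz": 0,"spin": 0}]'

```text
t: 2.7
tool_pos: [566.9, -47.9, 220.5]
orientation: [[-0.318, 0.948, 0.001], [0.948, 0.318, 0.0], [0.0, 0.001, -1.0]]
ft_force: [-0.2, 1.1, -0.6]
grip_width: 64.1
```

Run:
```python
from h import *
s=ctrl.read_state(); print(s["t"],s["tool_pos"],yaw(s),s["grip_width"])
save("wrist","w2.png",None,(800,600))
I=cv2.imread("pics/w2.png"); cv2.imwrite("pics/w2.png",np.clip(I.astype(int)*1.6,0,255).astype(np.uint8))
```

```text
2.7 [566.93746259 -47.94959841 220.45745398] 108.5352599931063 64.06371759800848
```

View pics/w2.png

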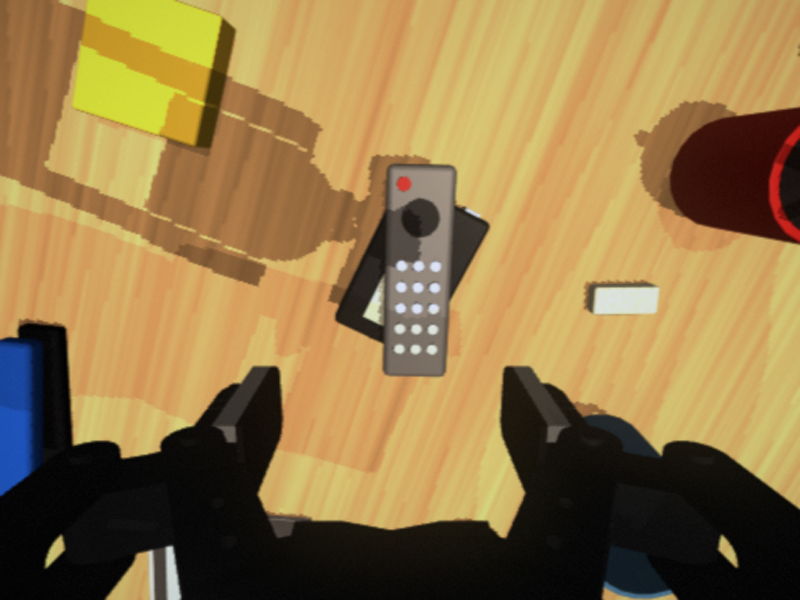

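The remote's corners are at about (388,165), (456,166), (446,376) and (383,375). The black case shows corners at (489,222) and (336,320), and the fingers are well clear.

```bash
cp wrist.npz w2.npz
python3 - <<'E'
from h import *
g=lambda u,v,z:ray("wrist",u*.64-.18,v*.64-.18,z)[:2]
P=[g(388,165,58),g(456,166,58),g(446,376,58),g(383,375,58)]
print(np.round(P,1)); c=np.mean(P,0); h=(P[0]+P[1])/2-(P[2]+P[3])/2
a=np.degrees(np.arctan2(h[1],h[0])); print(c,np.linalg.norm(h),a,np.linalg.norm(P[0]-P[1]),np.linalg.norm(P[3]-P[2]))
B=[g(489,224,40),g(336,320,40),g(383,342,40)]; print(np.round(B,1)); 
plan([(c[0],c[1],130,a,29),(c[0],c[1],52,a,20)])
# remote top-cam check
E
```

```text
[[ 545.1   12.7]
 [ 581.5   24.3]
 [ 620.1  -97. ]
 [ 582.4 -108.9]]
[582.26773785 -42.24605285] 127.25211897571783 107.33232837266465 38.27119400816971 39.50239295863054
[[614.9  -0.9]
 [543.8 -89.7]
 [577.3 -94.3]]
[{"dx":0.01,"dy":0.15,"dz":0.75,"spin":0.05},{"dx":0.01,"dy":0.15,"dz":0.75,"spin":0.04},{"dx":0.01,"dy":0.15,"dz":0.75,"spin":0.05},{"dx":0.02,"dy":0.14,"dz":0.76,"spin":0.04},"--",{"dz":0.65},{"dz":0.65},{"dz":0.65},{"dz":0.65},"--"]
end [582.2 -42.2  52. ] 107.33
```

Call:
play_rows --increments '[{"claw": 64,"dx": 0.01,"dy": 0.15,"dz": 0.75,"spin": 0.05},{"claw": 64,"dx": 0.01,"dy": 0.15,"dz": 0.75,"spin": 0.05},{"claw": 64,"dx": 0.02,"dy": 0.15,"dz": 0.75,"spin": 0.05},{"claw": 64,"dx": 0.02,"dy": 0.14,"dz": 0.75,"spin": 0.05},{"claw": 64,"dx": 0,"dy": 0,"dz": 0.9,"spin": 0},{"claw": 64,"dx": 0,"dy": 0,"dz": 0.9,"spin": 0},{"claw": 64,"dx": 0,"dy": 0,"dz": 0.6,"spin": 0},{"claw": 64,"dx": 0,"dy": 0,"dz": 0.33,"spin": 0},{"claw": 30,"dx": 0,"dy": 0,"dz": 0,"spin": 0},{"claw": 30,"dx": 0,"dy": 0,"dz": 0,"spin": 0},{"claw": 30,"dx": 0,"dy": 0,"dz": 0,"spin": 0},{"claw": 30,"dx": 0,"dy": 0,"dz": 0,"spin": 0}]' --squeeze 30

```text
t: 3.95
tool_pos: [582.0, -43.2, 49.5]
orientation: [[-0.294, 0.956, 0.002], [0.956, 0.294, -0.0], [-0.001, 0.001, -1.0]]
ft_force: [-0.6, -0.1, 0.3]
grip_width: 39.1
```

Run:
```python
from h import *
s=ctrl.read_state(); print(s["t"],s["tool_pos"],yaw(s),s["grip_width"],s["ft_force"])
g=lambda u,v,z:ray("top",u*.64-.18,v*.64-.18,z)
P=[ray("top",215+0,155,0)]
T=[g(513,284,28)[:2],g(627,261,28)[:2],g(640,323,28)[:2],g(529,348,28)[:2]]; print(np.mean(T,0))
x,y,z=s["tool_pos"]; plan([(x,y,110,107.3,25),(537,-384,110,103,40),(537,-384,30,103,20)])
```

```text
3.95 [582.04551112 -43.24122867  49.46159765] 107.09041760890766 39.05981515396905 [-0.63623154 -0.13212197  0.30043385]
[ 537.56432326 -383.50340899]
[{"dz":-0.67,"spin":-0.01},{"dz":-0.67,"spin":-0.01},{"dz":-0.68,"spin":-0.01},"--",{"dx":-1.16,"dy":-0.53,"spin":0.08},{"dx":-1.16,"dy":-0.52,"spin":0.08},{"dx":-1.16,"dy":-0.52,"spin":0.08},{"dx":-1.17,"dy":-0.51,"spin":0.08},{"dx":-1.17,"dy":-0.49,"spin":0.08},{"dx":-1.18,"dy":-0.49,"spin":0.08},{"dx":-1.18,"dy":-0.47,"spin":0.08},{"dx":-1.18,"dy":-0.47,"spin":0.08},{"dx":-1.19,"dy":-0.45,"spin":0.07},"--",{"dz":0.53},{"dz":0.53},{"dz":0.54},{"dz":0.53},{"dz":0.54},"--"]
end [ 537.1 -383.9   30. ] 103.01
```

Call:
play_rows --increments '[{"claw": 30,"dx": 0,"dy": 0,"dz": -0.5,"spin": 0},{"claw": 30,"dx": 0,"dy": 0,"dz": -0.8,"spin": 0},{"claw": 30,"dx": -0.3,"dy": -0.15,"dz": -0.7,"spin": 0},{"claw": 30,"dx": -0.86,"dy": -0.4,"dz": 0,"spin": 0.06},{"claw": 30,"dx": -0.86,"dy": -0.39,"dz": 0,"spin": 0.06},{"claw": 30,"dx": -0.86,"dy": -0.38,"dz": 0,"spin": 0.06},{"claw": 30,"dx": -0.86,"dy": -0.37,"dz": 0,"spin": 0.06},{"claw": 30,"dx": -0.86,"dy": -0.36,"dz": 0,"spin": 0.06},{"claw": 30,"dx": -0.86,"dy": -0.35,"dz": 0,"spin": 0.06},{"claw": 30,"dx": -0.86,"dy": -0.35,"dz": 0,"spin": 0.06},{"claw": 30,"dx": -0.86,"dy": -0.34,"dz": 0,"spin": 0.06},{"claw": 30,"dx": -0.86,"dy": -0.34,"dz": 0,"spin": 0.06}]'

```text
t: 5.15
tool_pos: [547.9, -304.5, 110.1]
orientation: [[-0.239, 0.971, 0.001], [0.971, 0.239, -0.001], [-0.001, 0.001, -1.0]]
ft_force: [0.4, -0.3, -0.6]
grip_width: 39.3
```

Run:
```python
from h import *
s=ctrl.read_state(); print(s["t"],s["tool_pos"],yaw(s),s["grip_width"])
plan([(537,-384,110,103,25),(537,-384,16,103,20)])
```

```text
5.15 [ 547.85417205 -304.50854985  110.10542879] 103.8438694220444 39.30882097867833
[{"dx":-0.62,"dy":-0.25,"spin":0.04},{"dx":-0.62,"dy":-0.24,"spin":0.03},{"dx":-0.63,"dy":-0.24,"spin":0.04},{"dx":-0.62,"dy":-0.24,"spin":0.03},"--",{"dz":0.63},{"dz":0.63},{"dz":0.63},{"dz":0.62},{"dz":0.63},"--"]
end [ 537.  -383.9   15.9] 103.0
```

Call:
play_rows --increments '[{"claw": 30,"dx": -0.62,"dy": -0.24,"dz": 0,"spin": 0.04},{"claw": 30,"dx": -0.62,"dy": -0.24,"dz": 0,"spin": 0.04},{"claw": 30,"dx": -0.62,"dy": -0.24,"dz": 0.3,"spin": 0.04},{"claw": 30,"dx": -0.62,"dy": -0.24,"dz": 0.6,"spin": 0.02},{"claw": 30,"dx": 0,"dy": 0,"dz": 0.8,"spin": 0},{"claw": 30,"dx": 0,"dy": 0,"dz": 0.8,"spin": 0},{"claw": 30,"dx": 0,"dy": 0,"dz": 0.4,"spin": 0},{"claw": 30,"dx": 0,"dy": 0,"dz": 0.15,"spin": 0},{"claw": 30,"dx": 0,"dy": 0,"dz": 0,"spin": 0}]'

```text
t: 6.05
tool_pos: [537.1, -382.1, 16.6]
orientation: [[-0.225, 0.974, -0.001], [0.974, 0.225, 0.001], [0.001, -0.001, -1.0]]
ft_force: [-0.6, 0.7, -0.3]
grip_width: 39.0
```

Call:
play_rows --increments '[{"claw": 30,"dx": 0,"dy": 0,"dz": 0.04,"spin": 0},{"claw": 30,"dx": 0,"dy": 0,"dz": 0.04,"spin": 0},{"claw": 30,"dx": 0,"dy": 0,"dz": 0.02,"spin": 0},{"claw": 30,"dx": 0,"dy": 0,"dz": 0,"spin": 0}]'

```text
t: 6.45
tool_pos: [537.4, -382.4, 14.5]
orientation: [[-0.225, 0.974, 0.001], [0.974, 0.225, -0.0], [-0.001, 0.0, -1.0]]
ft_force: [-0.3, -0.4, -0.8]
grip_width: 39.2
```

Call:
play_rows --increments '[{"claw": 30,"dx": 0,"dy": 0,"dz": 0.03,"spin": 0},{"claw": 30,"dx": 0,"dy": 0,"dz": 0,"spin": 0},{"claw": 58,"dx": 0,"dy": 0,"dz": 0,"spin": 0},{"claw": 58,"dx": 0,"dy": 0,"dz": 0,"spin": 0},{"claw": 58,"dx": 0,"dy": 0,"dz": -0.4,"spin": 0},{"claw": 58,"dx": 0,"dy": 0,"dz": -0.8,"spin": 0},{"claw": 58,"dx": 0,"dy": 0,"dz": -1,"spin": 0},{"claw": 58,"dx": 0,"dy": 0,"dz": -1,"spin": 0},{"claw": 84,"dx": 0.9,"dy": 0.3,"dz": -1,"spin": 0},{"claw": 84,"dx": 0.95,"dy": 0.3,"dz": -1,"spin": 0},{"claw": 84,"dx": 0.95,"dy": 0.3,"dz": -1,"spin": 0},{"claw": 84,"dx": 0.95,"dy": 0.3,"dz": -0.8,"spin": 0}]'

```text
t: 7.65
tool_pos: [547.2, -263.8, 226.1]
orientation: [[-0.225, 0.974, 0.002], [0.974, 0.225, -0.001], [-0.002, 0.002, -1.0]]
ft_force: [0.6, -1.4, -0.6]
grip_width: 84.3
```

Run:
```python
from h import *
s=ctrl.read_state(); print(s["t"],s["tool_pos"],yaw(s),s["grip_width"])
plan([(580,-45,220,103,31)])
```

```text
7.65 [ 547.22565758 -263.75579484  226.0716059 ] 102.995112846853 84.27549293430828
[{"dx":0.86,"dy":0.34,"dz":0.03},{"dx":0.86,"dy":0.34,"dz":0.02},{"dx":0.86,"dy":0.34,"dz":0.03},{"dx":0.86,"dy":0.34,"dz":0.02},{"dx":0.85,"dy":0.34,"dz":0.03},{"dx":0.86,"dy":0.33,"dz":0.02},{"dx":0.85,"dy":0.34,"dz":0.03},{"dx":0.86,"dy":0.33,"dz":0.02},"--"]
end [579.9 -45.  220.1] 103.0
```

Call:
play_rows --increments '[{"claw": 84,"dx": 0.86,"dy": 0.34,"dz": 0.03,"spin": 0},{"claw": 84,"dx": 0.86,"dy": 0.34,"dz": 0.03,"spin": 0},{"claw": 84,"dx": 0.86,"dy": 0.34,"dz": 0.03,"spin": 0},{"claw": 84,"dx": 0.86,"dy": 0.34,"dz": 0.03,"spin": 0},{"claw": 84,"dx": 0.86,"dy": 0.34,"dz": 0.02,"spin": 0},{"claw": 84,"dx": 0.86,"dy": 0.34,"dz": 0.02,"spin": 0},{"claw": 84,"dx": 0.86,"dy": 0.34,"dz": 0.02,"spin": 0},{"claw": 84,"dx": 0.86,"dy": 0.34,"dz": 0.02,"spin": 0},{"claw": 84,"dx": 0,"dy": 0,"dz": 0,"spin": 0}]'

```text
t: 8.55
tool_pos: [580.2, -42.4, 218.1]
orientation: [[-0.228, 0.974, 0.001], [0.974, 0.228, 0.001], [0.0, 0.001, -1.0]]
ft_force: [0.7, -0.0, -0.8]
grip_width: 83.8
```

Run:
```python
from h import *
s=ctrl.read_state(); print(s["t"],s["tool_pos"],yaw(s),s["grip_width"])
img=cam("wrist")[0][:,:,::-1]; top=cam("top")[0][:,:,::-1]
b=lambda i,k:np.clip(i.astype(float)*k,0,255).astype(np.uint8)
x0,y0,w,h=170,70,160,200
A=cv2.resize(b(img[y0:y0+h,x0:x0+w],2.5),None,fx=3,fy=3,interpolation=cv2.INTER_CUBIC)
B=cv2.resize(b(top[150:240,310:425],1.6),None,fx=2.75,fy=2.75,interpolation=cv2.INTER_CUBIC)
C=np.zeros((600,800,3),np.uint8); C[:,:480]=A; C[:B.shape[0],482:482+B.shape[1]]=B
cv2.imwrite("pics/w3.png",C)
```

```text
8.55 [580.20036632 -42.42058543 218.05041069] 103.18312845321677 83.82615571626755
```

View pics/w3.png

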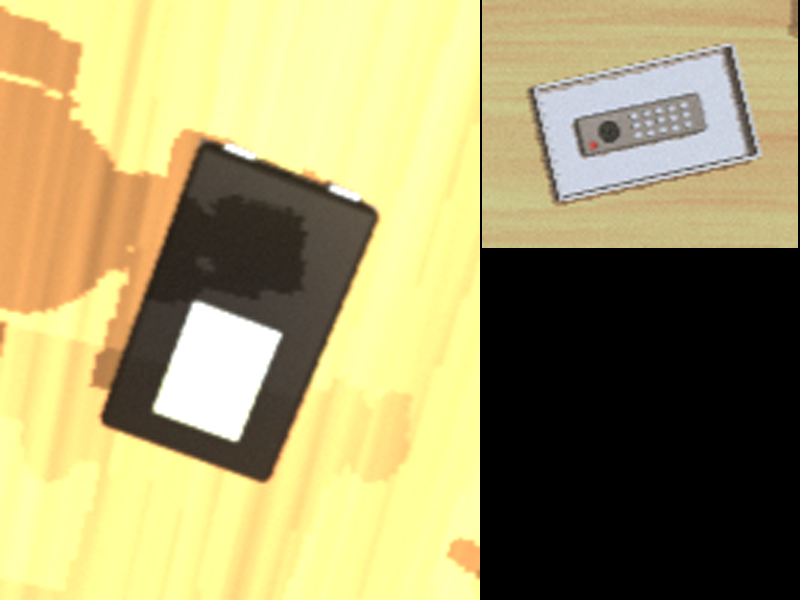

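The remote lies flat in the tray. The black case's corners in the crop are about (202,143), (378,212), (268,481) and (103,423), with its latches towards +y, the same way as the other cases.

```bash
cp wrist.npz w3.npz
python3 - <<'E'
from h import *
g=lambda u,v,z:ray("w3",170+u/3-.33,70+v/3-.33,z)[:2]
P=np.array([g(202,146,40),g(378,213,40),g(268,481,40),g(103,423,40)]); print(np.round(P,1))
c=P.mean(0); h=(P[0]+P[1]-P[2]-P[3])/2; w=(P[1]+P[2]-P[0]-P[3])/2
print("black",c,np.linalg.norm(h),np.linalg.norm(w),np.degrees(np.arctan2(h[1],h[0])),np.degrees(np.arctan2(w[1],w[0])))
plan([(535,200,260,95,30)])
E
```

```text
[[556.5   6.3]
 [615.3  -1.2]
 [602.7 -97.3]
 [544.  -89.7]]
black [579.65420295 -45.48786236] 96.83142138035089 59.242079720148745 82.5447809100976 -7.299399449853413
[{"dx":0.92,"dy":0.04,"dz":-0.16,"spin":0.15},{"dx":0.92,"dy":0.03,"dz":-0.16,"spin":0.15},{"dx":0.92,"dy":0.01,"dz":-0.15,"spin":0.15},{"dx":0.92,"dz":-0.16,"spin":0.15},{"dx":0.92,"dy":-0.01,"dz":-0.15,"spin":0.15},{"dx":0.92,"dy":-0.03,"dz":-0.16,"spin":0.15},{"dx":0.92,"dy":-0.04,"dz":-0.15,"spin":0.15},{"dx":0.92,"dy":-0.06,"dz":-0.16,"spin":0.15},{"dx":0.93,"dy":-0.07,"dz":-0.15,"spin":0.15},"--"]
end [535.1 200.1 259.9] 95.01
```

Call:
play_rows --increments '[{"claw": 84,"dx": 0.92,"dy": 0.04,"dz": -0.16,"spin": 0.15},{"claw": 84,"dx": 0.92,"dy": 0.03,"dz": -0.16,"spin": 0.15},{"claw": 84,"dx": 0.92,"dy": 0.01,"dz": -0.16,"spin": 0.15},{"claw": 84,"dx": 0.92,"dy": 0,"dz": -0.16,"spin": 0.15},{"claw": 84,"dx": 0.92,"dy": -0.01,"dz": -0.15,"spin": 0.15},{"claw": 84,"dx": 0.92,"dy": -0.03,"dz": -0.15,"spin": 0.15},{"claw": 84,"dx": 0.92,"dy": -0.04,"dz": -0.15,"spin": 0.15},{"claw": 84,"dx": 0.92,"dy": -0.06,"dz": -0.15,"spin": 0.15},{"claw": 84,"dx": 0.92,"dy": -0.07,"dz": -0.15,"spin": 0.15},{"claw": 84,"dx": 0,"dy": 0,"dz": 0,"spin": 0}]'

```text
t: 9.65
tool_pos: [535.6, 201.0, 259.9]
orientation: [[-0.087, 0.996, 0.002], [0.996, 0.087, 0.001], [0.001, 0.002, -1.0]]
ft_force: [0.0, 0.3, 0.6]
grip_width: 84.0
```

```bash
python3 - <<'E'
from h import *
s=ctrl.read_state(); print(s["t"],s["tool_pos"],yaw(s),s["grip_width"])
img=cam("wrist")[0][:,:,::-1]
b=lambda i,k:np.clip(i.astype(float)*k,0,255).astype(np.uint8)
cv2.imwrite("pics/w4.png",cv2.resize(b(img[30:270,90:410],1.5),None,fx=2.5,fy=2.5,interpolation=cv2.INTER_CUBIC))
E
cp wrist.npz w4.npz
```

```text
9.65 [535.59554216 201.04313424 259.94377529] 94.98227384019143 84.03318827821381
```

View pics/w4.png

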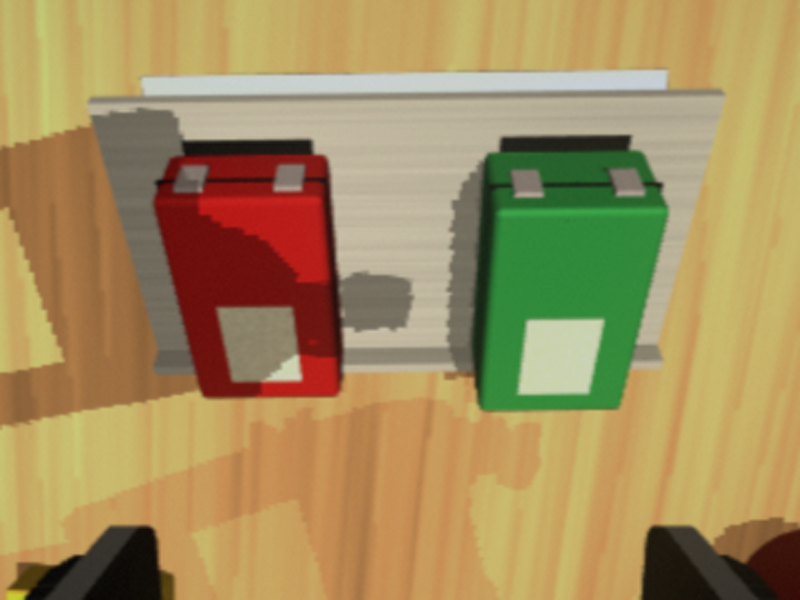

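Top-face corners in the crop: green (497,207), (666,207), (622,408), (481,409); red (157,197), (330,197), (341,396), (204,397). The latch ends are up the slope.

Run:
```python
from h import *
from scipy.optimize import least_squares as ls
def fit(px,H,p0):
    px=np.array(px)/2.5-.3+[90,30]
    L=np.array([[48.6,29.8,H],[48.6,-29.8,H],[-48.6,-29.8,H],[-48.6,29.8,H]])
    def pts(q,L=L):
        a=np.radians(q[3]); ct,st=np.cos(np.pi/6),.5
        x=np.array([np.cos(a)*ct,np.sin(a)*ct,st]); y=np.array([-np.sin(a),np.cos(a),0]); z=np.cross(x,y)
        return q[:3]+L@np.array([x,y,z])
    r=ls(lambda q:(proj("w4",pts(q))-px).ravel(),p0); q=r.x
    print("underside centre",np.round(q,1),"rms",np.sqrt(r.cost*2/8),"box centre",np.round(pts(q,np.array([[0,0,H/2]]))[0],1),"top centre",np.round(pts(q,np.array([[0,0,H]]))[0],1),"low edge",np.round(pts(q,np.array([[-50,0,0]]))[0],1))
# case +y is at left of latches (facing +x=world +y => case y = -world x)
fit([(497,207),(666,207),(622,408),(481,409)],45,[595,240,45,90])
fit([(157,197),(330,197),(341,396),(204,397)],35,[474,240,45,90])
g=lambda u,v,z:ray("w4",90+u/2.5-.3,30+v/2.5-.3,z)
print(g(90,99,74),g(722,92,74),g(157,373,6),g(661,368,6))
```

```text
underside centre [595.3 245.2  42.   96.1] rms 0.7003085024036904 box centre [596.5 234.1  61.5] top centre [597.6 222.9  80.9] low edge [599.9 202.2  17. ]
underside centre [477.9 233.6  46.   94.8] rms 0.2881918256033129 box centre [478.6 224.9  61.2] top centre [479.4 216.2  76.3] low edge [481.5 190.5  21. ]
[413.35585022 287.49430832  74.        ] [645.34739271 310.27638678  74.        ] [419.86538136 169.05708074   6.        ] [663.90237166 192.80081005   6.        ]
```

Run:
```python
from h import *
plan([(597,230,140,95.8,28),(597,230,48,95.8,20)])
```

```text
[{"dx":0.17,"dy":0.43,"dz":0.8,"spin":-0.03},{"dx":0.16,"dy":0.42,"dz":0.8,"spin":-0.03},{"dx":0.16,"dy":0.43,"dz":0.79,"spin":-0.02},{"dx":0.16,"dy":0.43,"dz":0.8,"spin":-0.03},{"dx":0.17,"dy":0.42,"dz":0.79,"spin":-0.02},"--",{"dz":0.61},{"dz":0.62},{"dz":0.61},{"dz":0.62},{"dz":0.61},"--"]
end [596.9 230.1  48. ] 95.77
```

Call:
play_rows --increments '[{"claw": 85,"dx": 0.16,"dy": 0.43,"dz": 0.8,"spin": -0.03},{"claw": 85,"dx": 0.16,"dy": 0.43,"dz": 0.8,"spin": -0.03},{"claw": 85,"dx": 0.16,"dy": 0.43,"dz": 0.8,"spin": -0.03},{"claw": 85,"dx": 0.17,"dy": 0.42,"dz": 0.8,"spin": -0.03},{"claw": 85,"dx": 0.17,"dy": 0.42,"dz": 0.8,"spin": -0.02},{"claw": 85,"dx": 0,"dy": 0,"dz": 0.7,"spin": 0},{"claw": 85,"dx": 0,"dy": 0,"dz": 0.7,"spin": 0},{"claw": 85,"dx": 0,"dy": 0,"dz": 0.7,"spin": 0},{"claw": 85,"dx": 0,"dy": 0,"dz": 0.6,"spin": 0},{"claw": 85,"dx": 0,"dy": 0,"dz": 0.3,"spin": 0},{"claw": 85,"dx": 0,"dy": 0,"dz": 0,"spin": 0}]'

```text
t: 10.8
tool_pos: [596.1, 228.8, 47.5]
orientation: [[-0.1, 0.995, -0.002], [0.995, 0.1, -0.001], [-0.001, -0.002, -1.0]]
ft_force: [-0.8, 0.1, 0.1]
grip_width: 84.9
```

Call:
play_rows --increments '[{"claw": 50,"dx": 0,"dy": 0,"dz": 0,"spin": 0},{"claw": 50,"dx": 0,"dy": 0,"dz": 0,"spin": 0},{"claw": 50,"dx": 0,"dy": 0,"dz": 0,"spin": 0},{"claw": 50,"dx": 0,"dy": 0,"dz": 0,"spin": 0}]' --squeeze 40

```text
t: 11.2
tool_pos: [597.5, 230.0, 50.1]
orientation: [[-0.1, 0.995, 0.002], [0.995, 0.1, 0.001], [0.0, 0.002, -1.0]]
ft_force: [-0.0, -1.5, 5.4]
grip_width: 61.7
```

Run:
```python
from h import *
s=ctrl.read_state();print(s["tool_pos"],s["ft_force"],s["torque"])
plan([(597,230,120,95.8,28),(580,74,110,82.6,28),(580,74,36,82.6,25)])
```

```text
[597.5257939  230.049466    50.07608468] [-0.03100029 -1.46035688  5.36332405] [-0.2242803   0.20995692 -0.00274288]
[{"dy":-0.01,"dz":-0.78},{"dz":-0.78},{"dy":-0.01,"dz":-0.77,"spin":-0.01},"--",{"dx":-0.85,"dy":-0.18,"dz":0.06,"spin":0.37},{"dx":-0.86,"dy":-0.15,"dz":0.05,"spin":0.37},{"dx":-0.86,"dy":-0.11,"dz":0.06,"spin":0.37},{"dx":-0.87,"dy":-0.08,"dz":0.05,"spin":0.36},{"dx":-0.87,"dy":-0.05,"dz":0.06,"spin":0.37},{"dx":-0.88,"dy":-0.02,"dz":0.05,"spin":0.36},"--",{"dz":0.82},{"dz":0.82},{"dz":0.83},"--"]
end [580.   73.9  36. ] 82.62
```

Call:
play_rows --increments '[{"claw": 50,"dx": 0,"dy": 0,"dz": -0.3,"spin": 0},{"claw": 50,"dx": 0,"dy": 0,"dz": -0.6,"spin": 0},{"claw": 50,"dx": 0,"dy": 0,"dz": -0.7,"spin": 0},{"claw": 50,"dx": 0,"dy": 0,"dz": -0.7,"spin": 0},{"claw": 50,"dx": -0.4,"dy": -0.1,"dz": 0,"spin": 0.2},{"claw": 50,"dx": -0.8,"dy": -0.15,"dz": 0,"spin": 0.4},{"claw": 50,"dx": -0.87,"dy": -0.13,"dz": 0.06,"spin": 0.4},{"claw": 50,"dx": -0.87,"dy": -0.1,"dz": 0.06,"spin": 0.4},{"claw": 50,"dx": -0.87,"dy": -0.06,"dz": 0.06,"spin": 0.4},{"claw": 50,"dx": -0.87,"dy": -0.03,"dz": 0.06,"spin": 0.4},{"claw": 50,"dx": -0.52,"dy": -0.02,"dz": 0.06,"spin": 0},{"claw": 50,"dx": 0,"dy": 0,"dz": 0,"spin": 0}]'

```text
t: 12.4
tool_pos: [576.4, 71.6, 108.2]
orientation: [[0.131, 0.991, -0.002], [0.991, -0.131, -0.0], [-0.001, -0.002, -1.0]]
ft_force: [-0.4, 0.9, -1.9]
grip_width: 61.7
```

Run:
```python
from h import *
s=ctrl.read_state();print(s["t"],s["tool_pos"],yaw(s),s["ft_force"],s["torque"],s["grip_width"])
a=cam("scene")[0][:,:,::-1]
b=lambda i,k:np.clip(i.astype(float)*k,0,255).astype(np.uint8)
cv2.imwrite("pics/s5.png",b(cv2.resize(a[150:330,200:440],None,fx=3.3,fy=3.3,interpolation=cv2.INTER_CUBIC),1.4))
```

```text
12.4 [576.39830902  71.55417582 108.22445379] 82.44693789767967 [-0.40071102  0.89839487 -1.8930221 ] [ 0.00556498 -0.00144852 -0.01490557] 61.687933386981925
```

View pics/s5.png

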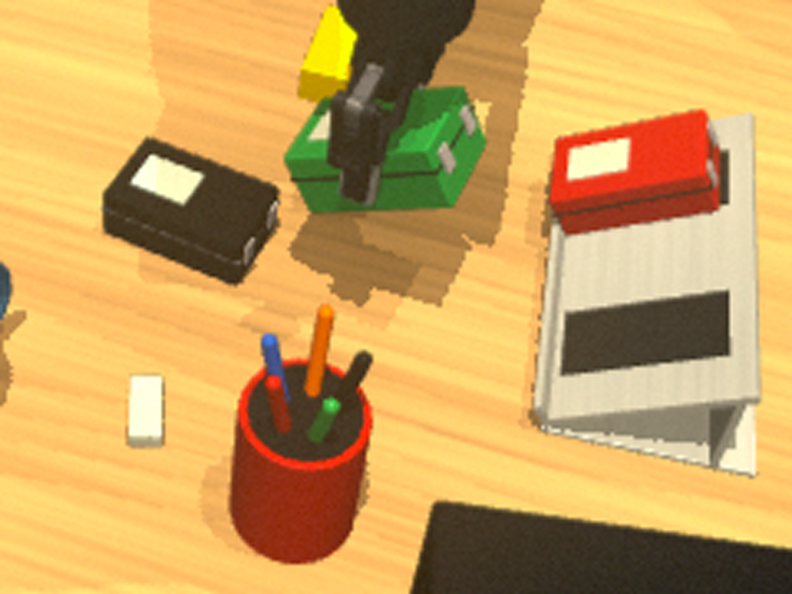

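Green is held still tilted, latches up and away from the stand. Nothing else has moved.

Call:
play_rows --increments '[{"claw": 50,"dx": 0,"dy": 0,"dz": 0.6,"spin": 0},{"claw": 50,"dx": 0,"dy": 0,"dz": 0.8,"spin": 0},{"claw": 50,"dx": 0,"dy": 0,"dz": 0.6,"spin": 0},{"claw": 50,"dx": 0,"dy": 0,"dz": 0.25,"spin": 0},{"claw": 50,"dx": 0,"dy": 0,"dz": 0.1,"spin": 0},{"claw": 50,"dx": 0,"dy": 0,"dz": 0.1,"spin": 0},{"claw": 50,"dx": 0,"dy": 0,"dz": 0,"spin": 0}]'

```text
t: 13.15
tool_pos: [578.2, 74.1, 36.0]
orientation: [[0.129, 0.992, 0.001], [0.992, -0.129, 0.0], [0.0, 0.001, -1.0]]
ft_force: [-0.3, -0.2, -3.0]
grip_width: 61.7
```

Call:
play_rows --increments '[{"claw": 50,"dx": 0,"dy": 0,"dz": 0.08,"spin": 0},{"claw": 50,"dx": 0,"dy": 0,"dz": 0.08,"spin": 0},{"claw": 50,"dx": 0,"dy": 0,"dz": 0,"spin": 0}]' --squeeze 22

```text
t: 13.45
tool_pos: [579.0, 75.4, 33.8]
orientation: [[0.13, 0.991, 0.003], [0.991, -0.13, 0.002], [0.002, 0.003, -1.0]]
ft_force: [-6.2, 8.8, 22.3]
grip_width: 61.3
```

Call:
play_rows --increments '[{"claw": 50,"dx": 0.12,"dy": 0,"dz": 0,"spin": 0},{"claw": 50,"dx": 0.07,"dy": 0,"dz": 0.04,"spin": 0},{"claw": 50,"dx": 0.07,"dy": 0,"dz": 0.05,"spin": 0},{"claw": 50,"dx": 0.07,"dy": 0,"dz": 0.05,"spin": 0},{"claw": 50,"dx": 0,"dy": 0,"dz": 0,"spin": 0}]' --squeeze 20

```text
t: 13.95
tool_pos: [580.0, 83.8, 28.1]
orientation: [[0.129, 0.992, 0.003], [0.992, -0.129, 0.0], [0.001, 0.003, -1.0]]
ft_force: [-2.3, 0.6, 6.9]
grip_width: 61.7
```

Call:
play_rows --increments '[{"claw": 50,"dx": 0.06,"dy": 0,"dz": 0.05,"spin": 0},{"claw": 50,"dx": 0.06,"dy": 0,"dz": 0.06,"spin": 0},{"claw": 50,"dx": 0.06,"dy": 0,"dz": 0.06,"spin": 0},{"claw": 50,"dx": 0.06,"dy": 0,"dz": 0.06,"spin": 0},{"claw": 50,"dx": 0.05,"dy": 0,"dz": 0.06,"spin": 0},{"claw": 50,"dx": 0.05,"dy": 0,"dz": 0.07,"spin": 0},{"claw": 50,"dx": 0,"dy": 0,"dz": 0,"spin": 0}]'

```text
t: 14.65
tool_pos: [581.3, 93.8, 17.0]
orientation: [[0.129, 0.992, 0.003], [0.992, -0.129, 0.0], [0.001, 0.002, -1.0]]
ft_force: [-0.5, -0.2, 4.0]
grip_width: 61.5
```

Call:
play_rows --increments '[{"claw": 50,"dx": 0.04,"dy": 0,"dz": 0.06,"spin": 0},{"claw": 50,"dx": 0.04,"dy": 0,"dz": 0.06,"spin": 0},{"claw": 50,"dx": 0,"dy": 0,"dz": 0,"spin": 0}]'

```text
t: 14.95
tool_pos: [581.6, 96.3, 13.4]
orientation: [[0.129, 0.992, 0.003], [0.992, -0.129, 0.0], [0.001, 0.002, -1.0]]
ft_force: [0.4, 0.6, 4.4]
grip_width: 61.4
```

Call:
play_rows --increments '[{"claw": 50,"dx": 0.02,"dy": 0,"dz": 0.05,"spin": 0},{"claw": 50,"dx": 0,"dy": 0,"dz": 0.04,"spin": 0},{"claw": 50,"dx": 0,"dy": 0,"dz": 0,"spin": 0}]'

```text
t: 15.25
tool_pos: [581.8, 97.1, 11.7]
orientation: [[0.13, 0.992, 0.003], [0.992, -0.13, 0.001], [0.001, 0.003, -1.0]]
ft_force: [-3.3, 2.5, 14.4]
grip_width: 61.9
```

Run:
```python
from h import *
s=ctrl.read_state();print(s["t"],s["tool_pos"],yaw(s),s["ft_force"],s["torque"],s["grip_width"])
a=cam("scene")[0][:,:,::-1]
b=lambda i,k:np.clip(i.astype(float)*k,0,255).astype(np.uint8)
cv2.imwrite("pics/s6.png",b(cv2.resize(a[180:270,220:360],None,fx=5,fy=5,interpolation=cv2.INTER_CUBIC),1.4))
```

```text
15.25 [581.83474028  97.13250515  11.72850156] 82.544136014835 [-3.29517826  2.50301525 14.35029355] [ 0.08982392  0.96684874 -0.08380892] 61.86576906751143
```

View pics/s6.png

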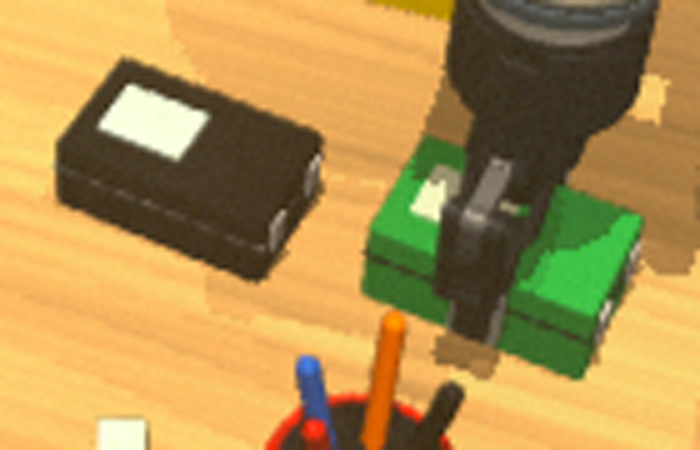

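Green lies flat on the desk, parallel to the black case. I'll release it and measure it from above.

Call:
play_rows --increments '[{"claw": 84,"dx": 0,"dy": 0,"dz": -0.03,"spin": 0},{"claw": 84,"dx": 0,"dy": 0,"dz": 0,"spin": 0},{"claw": 84,"dx": 0,"dy": 0,"dz": -0.2,"spin": 0},{"claw": 84,"dx": 0,"dy": 0,"dz": -0.8,"spin": 0},{"claw": 84,"dx": 0,"dy": 0,"dz": -1,"spin": 0},{"claw": 84,"dx": 0,"dy": 0,"dz": -1,"spin": 0},{"claw": 84,"dx": 0,"dy": 0,"dz": -1,"spin": 0},{"claw": 84,"dx": 0,"dy": 0,"dz": -1,"spin": 0},{"claw": 84,"dx": 0,"dy": 0,"dz": -1,"spin": 0},{"claw": 84,"dx": 0,"dy": 0,"dz": -0.9,"spin": 0},{"claw": 84,"dx": 0,"dy": 0,"dz": 0,"spin": 0}]'

```text
t: 16.4
tool_pos: [582.9, 96.9, 221.6]
orientation: [[0.13, 0.992, 0.008], [0.992, -0.13, 0.001], [0.002, 0.007, -1.0]]
ft_force: [-0.1, -0.3, 0.5]
grip_width: 84.1
```

```bash
cat >> h.py <<'E'
from scipy.optimize import minimize
def box(q,H,z0,L=100,W=62,n=None):
    a=np.radians(q[2]); c,s=np.cos(a),np.sin(a); r=0
    P=np.array([[i*L/2,j*W/2,k] for i in(-1,1) for j in(-1,1) for k in(z0+.8,z0+H-.8)])
    return np.c_[q[0]+c*P[:,0]-s*P[:,1],q[1]+s*P[:,0]+c*P[:,1],P[:,2]]
def fitbox(n,mask,q0,H,z0):
    """fit silhouette of the box to mask (largest IoU)"""
    S=8; sh=(mask.shape[0],mask.shape[1]); m=mask>0
    def cost(q):
        h=cv2.convexHull(proj(n,box(q,H,z0)).astype(np.float32))
        I=np.zeros((sh[0]*3,sh[1]*3),np.uint8); cv2.fillConvexPoly(I,np.round((h*3+1)*16).astype(np.int32),255,shift=4)
        I=cv2.resize(I,(sh[1],sh[0]),interpolation=cv2.INTER_AREA)/255.
        return np.minimum(I,m).sum()/np.maximum(I,m).sum()*-1
    best=None
    for d in((0,0,0),(3,2,1),(-3,-2,-1)):
        r=minimize(cost,np.array(q0,float)+d,method="Nelder-Mead",options=dict(initial_simplex=np.array(q0,float)+np.array(d)+np.array([[0,0,0],[6,0,0],[0,6,0],[0,0,4]]),xatol=.05,fatol=1e-5))
        if best is None or r.fun<best.fun: best=r
    return best.x,-best.fun
def colmask(img,c):
    hsv=cv2.cvtColor(np.ascontiguousarray(img),cv2.COLOR_RGB2HSV); h,s,v=cv2.split(hsv)
    m={"green":(h>40)&(h<85)&(s>90),"red":((h<5)|(h>174))&(s>150),"black":(s<110)&(v<45)}[c].astype(np.uint8)*255
    k,l,st,_=cv2.connectedComponentsWithStats(m)
    if k<2: return m
    L=[i for i in range(1,k)]; i=max(L,key=lambda i:st[i,4]); c=[x for x in cv2.findContours((l==i).astype(np.uint8),cv2.RETR_EXTERNAL,cv2.CHAIN_APPROX_NONE)[0]]
    o=np.zeros_like(m); cv2.drawContours(o,c,-1,255,-1); return cv2.morphologyEx(o,cv2.MORPH_CLOSE,np.ones((9,9),np.uint8))
E
python3 - <<'E'
from h import *
s=ctrl.read_state();print(s["t"],s["tool_pos"],yaw(s))
img=cam("wrist")[0]; m=colmask(img,"green"); cv2.imwrite("gw.png",img); print(m.sum()/255)
print("wrist",fitbox("wrist",m,(581,97,82.5),45,0))
img=cam("scene")[0]; m=colmask(img,"green"); print(m.sum()/255,fitbox("scene",m,(581,97,82.5),45,0))
img=cam("top")[0]; m=colmask(img,"green"); print(m.sum()/255,fitbox("top",m,(581,97,82.5),45,0))
E
```

```text
16.4 [582.91319993  96.89875296 221.5954823 ] 82.55239228766953
6256.0
wrist (array([581.3316296 ,  93.32605357,  82.55358063]), np.float64(0.9523997155839573))
1682.0 (array([581.52449434,  94.97012912,  84.11012364]), np.float64(0.9272790182191706))
391.0 (array([581. ,  97. ,  82.5]), np.float64(0.0))
```

Call:
play_rows --increments '[{"claw": 84,"dx": -0.9,"dy": 0,"dz": 0,"spin": 0},{"claw": 84,"dx": -1,"dy": 0,"dz": 0,"spin": 0},{"claw": 84,"dx": -1,"dy": 0,"dz": 0,"spin": 0},{"claw": 84,"dx": -1,"dy": 0,"dz": 0,"spin": 0},{"claw": 84,"dx": -0.75,"dy": -0.5,"dz": 0,"spin": 0},{"claw": 84,"dx": 0,"dy": 0,"dz": 0,"spin": 0}]'

```text
t: 17.15
tool_pos: [544.7, -41.7, 215.2]
orientation: [[0.132, 0.991, -0.005], [0.991, -0.132, 0.0], [-0.001, -0.005, -1.0]]
ft_force: [-0.2, 1.6, -0.3]
grip_width: 83.9
```

Run:
```python
from h import *
s=ctrl.read_state();print(s["t"],s["tool_pos"],yaw(s),np.round(s["orientation"],4).tolist())
q0=(579.7,-45.5,82.6)
for n in("wrist","scene"):
    img=cam(n)[0]; cv2.imwrite(f"blk_{n}.png",img[:,:,::-1])
    h=cv2.convexHull(proj(n,box(q0,40,0,112,74)).astype(np.float32)); R=np.zeros(img.shape[:2],np.uint8); cv2.fillConvexPoly(R,h.astype(np.int32),255)
    v=img.astype(float); r=v[...,0]-v[...,2]   # wood is warm, case neutral
    for th in(20,30,40):
        m=((r<th)&(R>0)).astype(np.uint8)*255
        m=cv2.morphologyEx(m,cv2.MORPH_OPEN,np.ones((3,3),np.uint8)); print(n,th,m.sum()/255,fitbox(n,m,q0,40,0))
```

```text
17.15 [544.71230002 -41.73709159 215.1637886 ] 82.4036411142975 [[0.1322, 0.9912, -0.0051], [0.9912, -0.1322, 0.0], [-0.0007, -0.005, -1.0]]
wrist 20 6365.0 (array([578.92541285, -43.78873475,  82.43649276]), np.float64(0.9498418439155996))
wrist 30 6522.0 (array([579.21487131, -44.89904829,  82.58342473]), np.float64(0.9720320212835095))
wrist 40 6616.0 (array([579.0601734 , -44.85327   ,  81.98285809]), np.float64(0.9807976168346021))
scene 20 0.0 (array([579.7, -45.5,  82.6]), np.float64(0.0))
scene 30 1264.0 (array([578.75111412, -44.48696655,  84.37368403]), np.float64(0.7818675919298288))
scene 40 1413.0 (array([578.88749115, -45.27842602,  84.41019822]), np.float64(0.8736082474226805))
```

```bash
cat >> h.py <<'E'
def avg(n=5):
    A=[]
    for _ in range(n):
        s=ctrl.read_state(); A.append([*s["tool_pos"],yaw(s),*s["ft_force"],s["grip_width"]]); ctrl.get_image("top")
    A=np.array(A); print(round(s["t"],2),"mean",np.round(A.mean(0),2),"sd",np.round(A.std(0)[:4],2)); return A.mean(0)
E
python3 - <<'E'
from h import *
avg()
plan([(581.8,97.1,110,82.5,29),(581.8,97.1,19,82.5,26)])
E
```

```text
17.45 mean [ 5.4755e+02 -3.9390e+01  2.1643e+02  8.2560e+01  3.5000e-01 -7.0000e-02
  4.2000e-01  8.4000e+01] sd [0.39 0.35 0.29 0.05]
[{"dx":0.66,"dy":0.08,"dz":0.51},{"dx":0.66,"dy":0.08,"dz":0.51},{"dx":0.66,"dy":0.08,"dz":0.51},{"dx":0.67,"dy":0.07,"dz":0.51},{"dx":0.66,"dy":0.08,"dz":0.51,"spin":0.01},{"dx":0.67,"dy":0.07,"dz":0.51},{"dx":0.66,"dy":0.08,"dz":0.5,"spin":0.01},"--",{"dz":0.76},{"dz":0.76},{"dz":0.76},{"dz":0.76},"--"]
end [581.9  96.9  18.9] 82.5
```

Call:
play_rows --increments '[{"claw": 84,"dx": 0.66,"dy": 0.08,"dz": 0.5,"spin": 0},{"claw": 84,"dx": 0.66,"dy": 0.08,"dz": 0.5,"spin": 0},{"claw": 84,"dx": 0.66,"dy": 0.08,"dz": 0.5,"spin": 0},{"claw": 84,"dx": 0.66,"dy": 0.08,"dz": 0.5,"spin": 0},{"claw": 84,"dx": 0.66,"dy": 0.08,"dz": 0.5,"spin": 0},{"claw": 84,"dx": 0.66,"dy": 0.07,"dz": 0.5,"spin": 0},{"claw": 84,"dx": 0.66,"dy": 0.07,"dz": 0.55,"spin": 0},{"claw": 84,"dx": 0,"dy": 0,"dz": 0.9,"spin": 0},{"claw": 84,"dx": 0,"dy": 0,"dz": 0.9,"spin": 0},{"claw": 84,"dx": 0,"dy": 0,"dz": 0.8,"spin": 0},{"claw": 84,"dx": 0,"dy": 0,"dz": 0.4,"spin": 0},{"claw": 84,"dx": 0,"dy": 0,"dz": 0,"spin": 0}]'

```text
t: 18.7
tool_pos: [580.5, 95.8, 19.0]
orientation: [[0.129, 0.992, -0.003], [0.992, -0.129, -0.0], [-0.001, -0.003, -1.0]]
ft_force: [-0.6, -0.2, -0.2]
grip_width: 83.9
```

Call:
play_rows --increments '[{"claw": 50,"dx": 0,"dy": 0,"dz": 0,"spin": 0},{"claw": 50,"dx": 0,"dy": 0,"dz": 0,"spin": 0},{"claw": 50,"dx": 0,"dy": 0,"dz": 0,"spin": 0},{"claw": 50,"dx": 0,"dy": 0,"dz": 0,"spin": 0}]' --squeeze 40

```text
t: 19.1
tool_pos: [582.6, 95.7, 21.9]
orientation: [[0.13, 0.992, 0.002], [0.992, -0.13, 0.0], [0.001, 0.002, -1.0]]
ft_force: [0.3, 0.4, 6.5]
grip_width: 61.0
```

Run:
```python
from h import *
p=avg()
x,y,z,w=p[0],p[1],p[2],p[3]
plan([(x,y,z+75,w,26),(x-2.2,y-139.2,z+75,w,26),(x-2.2,y-139.2,z+46,w,20)])
```

```text
19.3 mean [ 5.8262e+02  9.5730e+01  2.1920e+01  8.2550e+01 -3.7000e-01  3.7000e-01
  6.6100e+00  6.1290e+01] sd [0.02 0.01 0.02 0.  ]
[{"dz":-0.83},{"dz":-0.84},{"dz":-0.83},"--",{"dx":-0.77,"dy":0.09},{"dx":-0.77,"dy":0.09},{"dx":-0.77,"dy":0.09},{"dx":-0.77,"dy":0.09},{"dx":-0.77,"dy":0.08},{"dx":-0.76,"dy":0.09},"--",{"dz":0.48},{"dz":0.49},"--"]
end [580.4 -43.5  67.8] 82.55
```

Call:
play_rows --increments '[{"claw": 50,"dx": 0,"dy": 0,"dz": -0.5,"spin": 0},{"claw": 50,"dx": 0,"dy": 0,"dz": -1,"spin": 0},{"claw": 50,"dx": 0,"dy": 0,"dz": -1,"spin": 0},{"claw": 50,"dx": -0.4,"dy": 0.03,"dz": 0,"spin": 0},{"claw": 50,"dx": -0.8,"dy": 0.08,"dz": 0,"spin": 0},{"claw": 50,"dx": -0.85,"dy": 0.08,"dz": 0,"spin": 0},{"claw": 50,"dx": -0.85,"dy": 0.08,"dz": 0,"spin": 0},{"claw": 50,"dx": -0.8,"dy": 0.08,"dz": 0,"spin": 0},{"claw": 50,"dx": -0.6,"dy": 0.08,"dz": 0,"spin": 0},{"claw": 50,"dx": -0.31,"dy": 0.08,"dz": 0,"spin": 0},{"claw": 50,"dx": 0,"dy": 0,"dz": 0.5,"spin": 0},{"claw": 50,"dx": 0,"dy": 0,"dz": 0,"spin": 0}]'

```text
t: 20.55
tool_pos: [577.1, -43.2, 78.3]
orientation: [[0.13, 0.992, -0.004], [0.992, -0.13, 0.001], [0.0, -0.004, -1.0]]
ft_force: [-0.2, 0.8, -3.4]
grip_width: 61.1
```

Run:
```python
from h import *
p=avg()
plan([(579.8,-43.5,67,82.5,20)])
```

```text
20.75 mean [ 5.7795e+02 -4.2840e+01  7.9400e+01  8.2590e+01 -2.8000e-01  1.8000e-01
 -2.9500e+00  6.1300e+01] sd [0.6  0.21 0.72 0.03]
[{"dx":-0.02,"dy":0.03,"dz":0.45,"spin":0.02},"--"]
end [579.8 -43.5  67.1] 82.5
```

Call:
play_rows --increments '[{"claw": 50,"dx": -0.02,"dy": 0.04,"dz": 0.25,"spin": 0},{"claw": 50,"dx": 0,"dy": 0,"dz": 0.2,"spin": 0},{"claw": 50,"dx": 0,"dy": 0,"dz": 0,"spin": 0},{"claw": 50,"dx": 0,"dy": 0,"dz": 0,"spin": 0},{"claw": 50,"dx": 0,"dy": 0,"dz": 0,"spin": 0}]'

```text
t: 21.3
tool_pos: [580.0, -44.3, 67.2]
orientation: [[0.13, 0.992, 0.0], [0.992, -0.13, -0.0], [0.0, 0.0, -1.0]]
ft_force: [0.7, 0.1, -2.8]
grip_width: 61.2
```

Run:
```python
from h import *
p=avg(3)
img=cam("scene")[0]; m=colmask(img,"green"); print(m.sum()/255,fitbox("scene",m,(579.5,-45,84),45,p[2]-21.9))
plan([(579.8,-43.5,62.5,82.5,20)])
```

```text
21.4 mean [ 5.801e+02 -4.434e+01  6.724e+01  8.255e+01  5.800e-01  2.000e-02
 -2.540e+00  6.127e+01] sd [0.04 0.03 0.06 0.  ]
1131.0 (array([579.78179669, -45.2693618 ,  83.77030303]), np.float64(0.6247120396155472))
[{"dx":0.03,"dy":-0.01,"dz":0.16,"spin":0.01},"--"]
end [579.9 -43.4  62.5] 82.5
```

Call:
play_rows --increments '[{"claw": 50,"dx": 0.02,"dy": -0.01,"dz": 0.08,"spin": 0},{"claw": 50,"dx": 0,"dy": 0,"dz": 0.06,"spin": 0},{"claw": 50,"dx": 0,"dy": 0,"dz": 0,"spin": 0},{"claw": 50,"dx": 0,"dy": 0,"dz": 0,"spin": 0}]'

```text
t: 21.9
tool_pos: [579.7, -43.7, 62.8]
orientation: [[0.13, 0.992, -0.0], [0.992, -0.13, 0.0], [-0.0, -0.0, -1.0]]
ft_force: [-0.4, -0.5, -3.4]
grip_width: 61.0
```

Call:
play_rows --increments '[{"claw": 50,"dx": 0,"dy": 0,"dz": 0.03,"spin": 0},{"claw": 50,"dx": 0,"dy": 0,"dz": 0.02,"spin": 0},{"claw": 50,"dx": 0,"dy": 0,"dz": 0,"spin": 0}]'

```text
t: 22.2
tool_pos: [579.9, -43.7, 62.0]
orientation: [[0.13, 0.992, 0.0], [0.992, -0.13, -0.0], [0.0, 0.0, -1.0]]
ft_force: [-2.2, -0.1, 4.3]
grip_width: 61.3
```

Call:
play_rows --increments '[{"claw": 66,"dx": 0,"dy": 0,"dz": 0,"spin": 0},{"claw": 80,"dx": 0,"dy": 0,"dz": 0,"spin": 0},{"claw": 84,"dx": 0,"dy": 0,"dz": -0.1,"spin": 0},{"claw": 84,"dx": 0,"dy": 0,"dz": -0.6,"spin": 0},{"claw": 84,"dx": 0,"dy": 0,"dz": -1,"spin": 0},{"claw": 84,"dx": 0,"dy": 0,"dz": -1,"spin": 0},{"claw": 84,"dx": 0,"dy": 0,"dz": -1,"spin": 0},{"claw": 84,"dx": 0,"dy": 0,"dz": -1,"spin": 0},{"claw": 84,"dx": 0,"dy": 0,"dz": -0.8,"spin": 0},{"claw": 84,"dx": 0,"dy": 0,"dz": 0,"spin": 0},{"claw": 84,"dx": 0,"dy": 0,"dz": 0,"spin": 0}]'

```text
t: 23.3
tool_pos: [579.8, -43.7, 226.8]
orientation: [[0.13, 0.992, 0.001], [0.992, -0.13, -0.0], [0.0, 0.001, -1.0]]
ft_force: [0.5, -0.8, -0.8]
grip_width: 84.1
```

Run:
```python
from h import *
p=avg(2)
for n in("wrist","scene"):
    img=cam(n)[0]; m=colmask(img,"green"); print(n,m.sum()/255,fitbox(n,m,(579.5,-45,83),45,40))
    cv2.imwrite(f"col_{n}.png",img[:,:,::-1])
b=lambda i,k:np.clip(i.astype(float)*k,0,255).astype(np.uint8)
A=cv2.imread("col_scene.png"); W=cv2.imread("col_wrist.png")
A=cv2.resize(b(A[180:280,205:305],1.6),(400,400),interpolation=cv2.INTER_CUBIC)
W=cv2.resize(b(W[70:270,156:356],2),(400,400),interpolation=cv2.INTER_CUBIC)
cv2.imwrite("pics/c7.png",np.hstack([A,W]))
plan([(478.6+1,216,150,95.3,29),(479.6,216,60,95.3,24)])
```

```text
23.35 mean [ 5.7955e+02 -4.3660e+01  2.2631e+02  8.2550e+01  6.2000e-01 -5.3000e-01
 -3.6000e-01  8.3980e+01] sd [0.3  0.03 0.48 0.  ]
wrist 7972.0 (array([579.92883387, -45.26146392,  82.69268065]), np.float64(0.9616264289981794))
scene 1684.0 (array([579.15837191, -46.07696759,  83.06545782]), np.float64(0.9361924823047637))
[{"dx":0.82,"dy":-0.44,"dz":0.25,"spin":-0.21},{"dx":0.82,"dy":-0.42,"dz":0.25,"spin":-0.21},{"dx":0.83,"dy":-0.4,"dz":0.25,"spin":-0.21},{"dx":0.84,"dy":-0.39,"dz":0.25,"spin":-0.21},{"dx":0.85,"dy":-0.37,"dz":0.25,"spin":-0.21},{"dx":0.86,"dy":-0.35,"dz":0.25,"spin":-0.21},{"dx":0.87,"dy":-0.33,"dz":0.25,"spin":-0.22},{"dx":0.87,"dy":-0.31,"dz":0.25,"spin":-0.21},{"dx":0.88,"dy":-0.29,"dz":0.25,"spin":-0.22},{"dx":0.89,"dy":-0.27,"dz":0.25,"spin":-0.21},"--",{"dz":0.75},{"dz":0.75},{"dz":0.75},{"dz":0.75},"--"]
end [479.5 216.   60. ] 95.27
```

View pics/c7.png

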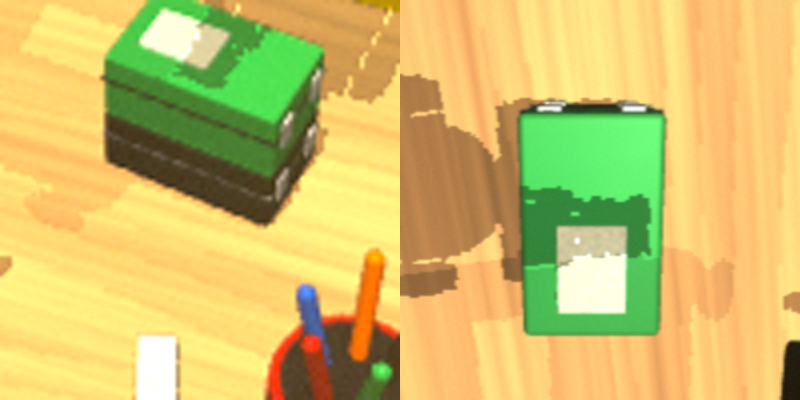

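Green sits squarely on black: the edges line up in both views, and the fit gives (579.9,-45.3) against (579.3,-45.0) for black. Next is red.

Run:
```python
from h import *
plan([(477,220,150,95.5,29.5),(477,220,50,95.5,24)])
```

```text
[{"dx":0.83,"dy":-0.45,"dz":0.25,"spin":-0.22},{"dx":0.84,"dy":-0.43,"dz":0.25,"spin":-0.22},{"dx":0.85,"dy":-0.41,"dz":0.25,"spin":-0.21},{"dx":0.85,"dy":-0.39,"dz":0.25,"spin":-0.22},{"dx":0.86,"dy":-0.38,"dz":0.25,"spin":-0.21},{"dx":0.87,"dy":-0.36,"dz":0.25,"spin":-0.22},{"dx":0.88,"dy":-0.33,"dz":0.25,"spin":-0.21},{"dx":0.89,"dy":-0.32,"dz":0.25,"spin":-0.22},{"dx":0.9,"dy":-0.29,"dz":0.25,"spin":-0.21},{"dx":0.9,"dy":-0.28,"dz":0.25,"spin":-0.22},"--",{"dz":0.67},{"dz":0.67},{"dz":0.66},{"dz":0.67},{"dz":0.66},"--"]
end [476.9 220.   50.1] 95.51
```

Call:
play_rows --increments '[{"claw": 85,"dx": 0.83,"dy": -0.45,"dz": 0.25,"spin": -0.22},{"claw": 85,"dx": 0.84,"dy": -0.43,"dz": 0.25,"spin": -0.22},{"claw": 85,"dx": 0.85,"dy": -0.41,"dz": 0.25,"spin": -0.22},{"claw": 85,"dx": 0.85,"dy": -0.39,"dz": 0.25,"spin": -0.22},{"claw": 85,"dx": 0.86,"dy": -0.38,"dz": 0.25,"spin": -0.22},{"claw": 85,"dx": 0.87,"dy": -0.36,"dz": 0.25,"spin": -0.21},{"claw": 85,"dx": 0.88,"dy": -0.33,"dz": 0.25,"spin": -0.21},{"claw": 85,"dx": 0.89,"dy": -0.32,"dz": 0.25,"spin": -0.21},{"claw": 85,"dx": 0.9,"dy": -0.29,"dz": 0.25,"spin": -0.22},{"claw": 85,"dx": 0.9,"dy": -0.28,"dz": 0.25,"spin": -0.22},{"claw": 85,"dx": 0,"dy": 0,"dz": 0,"spin": 0},{"claw": 85,"dx": 0,"dy": 0,"dz": 0,"spin": 0}]'

```text
t: 24.7
tool_pos: [476.8, 220.0, 150.6]
orientation: [[-0.099, 0.995, -0.002], [0.995, 0.099, -0.001], [-0.001, -0.002, -1.0]]
ft_force: [0.4, -0.1, 0.6]
grip_width: 84.8
```

Run:
```python
from h import *
avg(2)
img=cam("wrist")[0]; m=colmask(img,"red"); ys,xs=np.where(m>0); print(m.sum()/255, xs.min(),xs.max(),ys.min(),ys.max())
# tilted box silhouette fit
def tb(q):
    a=np.radians(q[3]); ct,st=np.cos(np.pi/6),.5
    x=np.array([np.cos(a)*ct,np.sin(a)*ct,st]); y=np.array([-np.sin(a),np.cos(a),0]); z=np.cross(x,y)
    P=np.array([[i*50,j*31,k] for i in(-1,1) for j in(-1,1) for k in(0,35)]); return q[:3]+P@np.array([x,y,z])
def cost(q):
    q=np.array([q[0],q[1],44+(q[1]-233.6)*.577,95.5]); h=cv2.convexHull(proj("wrist",tb(q)).astype(np.float32))
    I=np.zeros(m.shape,np.uint8); cv2.fillConvexPoly(I,np.round(h*16).astype(np.int32),1,shift=4); M=m>0
    return -(np.minimum(I,M).sum()/np.maximum(I,M).sum())
r=minimize(cost,[477,233.6],method="Nelder-Mead",options=dict(initial_simplex=[[477,233],[483,233],[477,239]])); print(r.x,r.fun)
plan([(477,220,50,95.5,24)])
```

```text
24.75 mean [4.7707e+02 2.1975e+02 1.5075e+02 9.5620e+01 1.5000e-01 1.3000e-01
 3.0000e-02 8.5130e+01] sd [0.24 0.21 0.18 0.03]
11274.0 196 297 121 248
[473.83206797 229.95203137] -0.8816077572724429
[{"dx":0.01,"dz":0.68},{"dx":0.01,"dy":-0.01,"dz":0.67},{"dz":0.68},{"dx":0.01,"dy":-0.01,"dz":0.67},{"dz":0.68},"--"]
end [477.1 220.   50. ] 95.51
```

Call:
play_rows --increments '[{"claw": 85,"dx": -0.05,"dy": -0.03,"dz": 0.6,"spin": 0},{"claw": 85,"dx": -0.04,"dy": -0.02,"dz": 0.8,"spin": 0},{"claw": 85,"dx": 0,"dy": 0,"dz": 0.8,"spin": 0},{"claw": 85,"dx": 0,"dy": 0,"dz": 0.7,"spin": 0},{"claw": 85,"dx": 0,"dy": 0,"dz": 0.48,"spin": 0},{"claw": 85,"dx": 0,"dy": 0,"dz": 0,"spin": 0},{"claw": 50,"dx": 0,"dy": 0,"dz": 0,"spin": 0},{"claw": 50,"dx": 0,"dy": 0,"dz": 0,"spin": 0},{"claw": 50,"dx": 0,"dy": 0,"dz": 0,"spin": 0},{"claw": 50,"dx": 0,"dy": 0,"dz": 0,"spin": 0}]' --squeeze 40

```text
t: 25.85
tool_pos: [477.0, 217.2, 51.1]
orientation: [[-0.097, 0.995, 0.002], [0.995, 0.097, 0.001], [0.0, 0.002, -1.0]]
ft_force: [-0.3, -1.5, 6.1]
grip_width: 60.8
```

Run:
```python
from h import *
avg(2)
plan([(476,217,122,95.5,26),(560,95,122,82.5,29)])
```

```text
25.9 mean [ 4.770e+02  2.172e+02  5.112e+01  9.558e+01 -2.600e-01 -1.390e+00
  6.560e+00  6.117e+01] sd [0. 0. 0. 0.]
[{"dy":-0.01,"dz":-0.79},{"dy":-0.01,"dz":-0.79,"spin":0.01},{"dy":-0.01,"dz":-0.78},"--",{"dx":-0.72,"dy":0.4,"spin":0.36},{"dx":-0.7,"dy":0.43,"spin":0.36},{"dx":-0.69,"dy":0.45,"spin":0.36},{"dx":-0.67,"dy":0.48,"spin":0.36},{"dx":-0.65,"dy":0.5,"spin":0.36},{"dx":-0.64,"dy":0.52,"spin":0.37},"--"]
end [559.9  94.9 121.9] 82.5
```

Call:
play_rows --increments '[{"claw": 50,"dx": 0,"dy": 0,"dz": -0.4,"spin": 0},{"claw": 50,"dx": 0,"dy": 0,"dz": -0.9,"spin": 0},{"claw": 50,"dx": 0,"dy": 0,"dz": -1,"spin": 0},{"claw": 50,"dx": -0.4,"dy": 0.2,"dz": -0.1,"spin": 0.2},{"claw": 50,"dx": -0.72,"dy": 0.41,"dz": 0,"spin": 0.36},{"claw": 50,"dx": -0.71,"dy": 0.43,"dz": 0,"spin": 0.36},{"claw": 50,"dx": -0.7,"dy": 0.46,"dz": 0,"spin": 0.36},{"claw": 50,"dx": -0.68,"dy": 0.49,"dz": 0,"spin": 0.36},{"claw": 50,"dx": -0.66,"dy": 0.51,"dz": 0,"spin": 0.36},{"claw": 50,"dx": -0.65,"dy": 0.53,"dz": 0.3,"spin": 0.18},{"claw": 50,"dx": 0,"dy": 0,"dz": 0.6,"spin": 0},{"claw": 50,"dx": 0,"dy": 0,"dz": 0,"spin": 0}]'

```text
t: 27.15
tool_pos: [564.6, 78.8, 92.8]
orientation: [[0.133, 0.991, -0.004], [0.991, -0.133, -0.001], [-0.001, -0.004, -1.0]]
ft_force: [-0.4, -0.2, -2.2]
grip_width: 61.0
```

Run:
```python
from h import *
p=avg(4)
plan([(567,76,45,82.5,26)])
```

```text
27.3 mean [ 5.6518e+02  7.9660e+01  9.4060e+01  8.2440e+01  7.0000e-02  3.0000e-02
 -1.7900e+00  6.1250e+01] sd [0.49 0.55 0.86 0.05]
[{"dx":-0.07,"dy":0.02,"dz":0.84},{"dx":-0.08,"dy":0.03,"dz":0.84},"--"]
end [567.1  75.9  45.1] 82.52
```

Call:
play_rows --increments '[{"claw": 50,"dx": -0.05,"dy": 0,"dz": 0.6,"spin": 0},{"claw": 50,"dx": -0.05,"dy": 0,"dz": 0.7,"spin": 0},{"claw": 50,"dx": 0,"dy": 0,"dz": 0.45,"spin": 0},{"claw": 50,"dx": 0,"dy": 0,"dz": 0.1,"spin": 0},{"claw": 50,"dx": 0,"dy": 0,"dz": 0.05,"spin": 0},{"claw": 50,"dx": 0,"dy": 0,"dz": 0,"spin": 0},{"claw": 50,"dx": 0,"dy": 0,"dz": 0,"spin": 0}]' --squeeze 22

```text
t: 28.05
tool_pos: [566.4, 77.5, 38.8]
orientation: [[0.13, 0.991, 0.001], [0.991, -0.13, 0.0], [0.0, 0.001, -1.0]]
ft_force: [-0.5, -0.0, -1.5]
grip_width: 61.7
```

Call:
play_rows --increments '[{"claw": 50,"dx": 0,"dy": 0,"dz": 0.08,"spin": 0},{"claw": 50,"dx": 0.02,"dy": 0,"dz": 0.08,"spin": 0},{"claw": 50,"dx": 0.06,"dy": 0,"dz": 0.03,"spin": 0},{"claw": 50,"dx": 0.06,"dy": 0,"dz": 0.03,"spin": 0},{"claw": 50,"dx": 0,"dy": 0,"dz": 0,"spin": 0}]' --squeeze 20

```text
t: 28.55
tool_pos: [567.4, 82.0, 33.1]
orientation: [[0.13, 0.991, 0.002], [0.991, -0.13, 0.0], [0.001, 0.002, -1.0]]
ft_force: [-2.3, 1.9, 11.9]
grip_width: 61.5
```

Call:
play_rows --increments '[{"claw": 50,"dx": 0.07,"dy": 0,"dz": 0.04,"spin": 0},{"claw": 50,"dx": 0.07,"dy": 0,"dz": 0.05,"spin": 0},{"claw": 50,"dx": 0.06,"dy": 0,"dz": 0.06,"spin": 0},{"claw": 50,"dx": 0.06,"dy": 0,"dz": 0.06,"spin": 0},{"claw": 50,"dx": 0.05,"dy": 0,"dz": 0.06,"spin": 0},{"claw": 50,"dx": 0.05,"dy": 0,"dz": 0.06,"spin": 0},{"claw": 50,"dx": 0,"dy": 0,"dz": 0,"spin": 0}]'

```text
t: 29.25
tool_pos: [568.7, 92.7, 22.9]
orientation: [[0.13, 0.991, 0.002], [0.991, -0.13, 0.0], [0.001, 0.002, -1.0]]
ft_force: [-1.1, 1.9, 9.1]
grip_width: 61.5
```

Call:
play_rows --increments '[{"claw": 50,"dx": 0.05,"dy": 0,"dz": 0.07,"spin": 0},{"claw": 50,"dx": 0.04,"dy": 0,"dz": 0.07,"spin": 0},{"claw": 50,"dx": 0.04,"dy": 0,"dz": 0.07,"spin": 0},{"claw": 50,"dx": 0.03,"dy": 0,"dz": 0.06,"spin": 0},{"claw": 50,"dx": 0,"dy": 0,"dz": 0,"spin": 0}]'

```text
t: 29.75
tool_pos: [569.6, 97.9, 14.8]
orientation: [[0.131, 0.991, 0.003], [0.991, -0.131, 0.001], [0.001, 0.003, -1.0]]
ft_force: [-0.4, 5.1, 8.0]
grip_width: 61.7
```

Call:
play_rows --increments '[{"claw": 50,"dx": 0.01,"dy": 0,"dz": 0.05,"spin": 0},{"claw": 50,"dx": 0,"dy": 0,"dz": 0.04,"spin": 0},{"claw": 50,"dx": 0,"dy": 0,"dz": 0,"spin": 0}]'

```text
t: 30.05
tool_pos: [570.0, 98.4, 13.1]
orientation: [[0.131, 0.991, 0.003], [0.991, -0.131, 0.001], [0.002, 0.003, -1.0]]
ft_force: [-2.9, 6.1, 16.7]
grip_width: 61.4
```

Call:
play_rows --increments '[{"claw": 50,"dx": 0,"dy": 0,"dz": 0.02,"spin": 0},{"claw": 64,"dx": 0,"dy": 0,"dz": -0.03,"spin": 0},{"claw": 84,"dx": 0,"dy": 0,"dz": 0,"spin": 0},{"claw": 84,"dx": 0,"dy": 0,"dz": -0.2,"spin": 0},{"claw": 84,"dx": 0,"dy": 0,"dz": -0.8,"spin": 0},{"claw": 84,"dx": 0,"dy": 0,"dz": -1,"spin": 0},{"claw": 84,"dx": 0,"dy": 0,"dz": -1,"spin": 0},{"claw": 84,"dx": 0,"dy": 0,"dz": -1,"spin": 0},{"claw": 84,"dx": 0,"dy": 0,"dz": -1,"spin": 0},{"claw": 84,"dx": 0,"dy": 0,"dz": -0.9,"spin": 0},{"claw": 84,"dx": 0,"dy": 0,"dz": 0,"spin": 0},{"claw": 84,"dx": 0,"dy": 0,"dz": 0,"spin": 0}]'

```text
t: 31.25
tool_pos: [568.5, 97.2, 188.5]
orientation: [[0.131, 0.991, 0.001], [0.991, -0.131, 0.0], [0.0, 0.001, -1.0]]
ft_force: [0.4, 0.9, -0.5]
grip_width: 84.1
```

Run:
```python
from h import *
p=avg(3)
for n in("wrist","scene"):
    img=cam(n)[0]; m=colmask(img,"red"); print(n,m.sum()/255,fitbox(n,m,(569,95,82.5),35,0))
    if n=="scene": m=colmask(img,"green"); print("green",fitbox(n,m,(579.5,-45,83),45,40))
    cv2.imwrite(f"red_{n}.png",img[:,:,::-1])
plan([(570,97.5,100,82.5,29),(570,97.5,15,82.5,26)])
```

```text
31.35 mean [ 5.6797e+02  9.7110e+01  1.8767e+02  8.2490e+01  1.8000e-01  1.8000e-01
 -8.0000e-02  8.4000e+01] sd [0.39 0.07 0.64 0.  ]
wrist 7253.0 (array([569.93378429,  96.41568781,  82.42534027]), np.float64(0.9451260965528804))
scene 489.0 (array([548.52283849, 100.49249038,  90.08717947]), np.float64(0.3184716467324385))
green (array([579.23787164, -45.53802592,  82.84193375]), np.float64(0.9069322674450264))
[{"dx":0.01,"dy":0.03,"dz":0.96},{"dx":0.01,"dy":0.02,"dz":0.97},{"dy":0.03,"dz":0.96},"--",{"dz":0.71},{"dz":0.71},{"dz":0.71},{"dz":0.7},"--"]
end [570.1  97.4  15.1] 82.49
```

Run:
```python
from h import *
img=cv2.imread("red_scene.png")[:,:,::-1].copy()
h=cv2.convexHull(proj("scene",box((569.9,96.4,83),35,0,125,87)).astype(np.float32)); R=np.zeros(img.shape[:2],np.uint8); cv2.fillConvexPoly(R,h.astype(np.int32),1)
img2=img*R[...,None]; hsv=cv2.cvtColor(img2,cv2.COLOR_RGB2HSV); m=(((hsv[...,0]<6)|(hsv[...,0]>173))&(hsv[...,1]>150)&(R>0)).astype(np.uint8)*255
m=cv2.morphologyEx(m,cv2.MORPH_CLOSE,np.ones((11,11),np.uint8)); print(m.sum()/255,fitbox("scene",m,(569.9,96,83),35,0))
b=lambda i,k:np.clip(i.astype(float)*k,0,255).astype(np.uint8)
W=cv2.imread("red_wrist.png"); A=cv2.imread("red_scene.png")
A=cv2.resize(b(A[180:270,215:345],1.6),(520,360),interpolation=cv2.INTER_CUBIC)
W=cv2.resize(b(W[70:340,166:346],2),(240,360),interpolation=cv2.INTER_CUBIC)
cv2.imwrite("pics/c8.png",np.hstack([A,W]))
```

```text
1319.0 (array([569.10373451,  98.63243429,  85.55924003]), np.float64(0.8242275860885847))
```

View pics/c8.png

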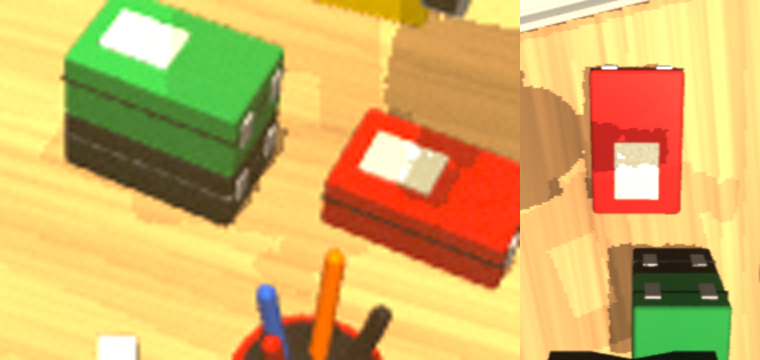

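Red lies flat beside the column with its label up, and the column is undisturbed. I'll refine red's position from its edge profiles.

Run:
```python
from h import *
W=cv2.imread("red_wrist.png").astype(np.float32)
def prof(c,a,z,W,n):
    a=np.radians(a); u=np.arange(-65,65.1,.5); 
    def samp(L):
        P=np.c_[c[0]+np.cos(a)*L[:,0]-np.sin(a)*L[:,1],c[1]+np.sin(a)*L[:,0]+np.cos(a)*L[:,1],np.full(len(L),z)]
        q=proj(n,P).astype(np.float32); return cv2.remap(W,q[:,:1],q[:,1:],cv2.INTER_LINEAR)[:,0]
    X=np.mean([samp(np.c_[u,np.full_like(u,v)]) for v in np.arange(-12,13,4)],0)
    Y=np.mean([samp(np.c_[np.full_like(u,v),u]) for v in np.arange(-40,41,8)],0)
    for nm,Q,h in(("x",X,50),("y",Y,31)):
        g=np.abs(np.gradient(cv2.GaussianBlur(Q.astype(np.float32),(1,5),0),axis=0)).sum(1)
        for s in(-1,1):
            k=np.where(abs(u-s*h)<8)[0]; print(nm,s,"peak",u[k[np.argmax(g[k])]],"centroid",round(float((u[k]*g[k]**2).sum()/(g[k]**2).sum()),2))
prof((569.9,96.4),82.45,35,W,"wrist")
```

```text
x -1 peak -48.0 centroid -47.68
x 1 peak 53.0 centroid 52.56
y -1 peak -31.0 centroid -30.85
y 1 peak 30.5 centroid 31.61
```

Call:
play_rows --increments '[{"claw": 84,"dx": 0.02,"dy": 0.04,"dz": 0.9,"spin": 0},{"claw": 84,"dx": 0.01,"dy": 0.03,"dz": 0.95,"spin": 0},{"claw": 84,"dx": 0,"dy": 0,"dz": 0.95,"spin": 0},{"claw": 84,"dx": 0,"dy": 0,"dz": 0.95,"spin": 0},{"claw": 84,"dx": 0,"dy": 0,"dz": 0.9,"spin": 0},{"claw": 84,"dx": 0,"dy": 0,"dz": 0.7,"spin": 0},{"claw": 84,"dx": 0,"dy": 0,"dz": 0.35,"spin": 0},{"claw": 84,"dx": 0,"dy": 0,"dz": 0,"spin": 0},{"claw": 50,"dx": 0,"dy": 0,"dz": 0,"spin": 0},{"claw": 50,"dx": 0,"dy": 0,"dz": 0,"spin": 0},{"claw": 50,"dx": 0,"dy": 0,"dz": 0,"spin": 0},{"claw": 50,"dx": 0,"dy": 0,"dz": 0,"spin": 0}]' --squeeze 40

```text
t: 32.7
tool_pos: [571.4, 98.0, 18.1]
orientation: [[0.131, 0.991, 0.002], [0.991, -0.131, 0.0], [0.001, 0.002, -1.0]]
ft_force: [-0.0, -0.1, 4.5]
grip_width: 61.1
```

Run:
```python
from h import *
p=avg(3); x,y,z,w=p[:4]
plan([(x,y,z+115,w,28),(x+9.5,y-142.9,z+115,82.6,28),(x+9.5,y-142.9,z+90,82.6,20)])
```

```text
32.8 mean [ 5.7136e+02  9.8010e+01  1.8140e+01  8.2500e+01 -2.5000e-01  2.3000e-01
  5.9600e+00  6.1030e+01] sd [0.01 0.01 0.02 0.  ]
[{"dz":-0.77},{"dz":-0.77},{"dz":-0.76},{"dz":-0.77},{"dz":-0.76},"--",{"dx":-0.78,"dy":0.16},{"dx":-0.78,"dy":0.16},{"dx":-0.78,"dy":0.15},{"dx":-0.78,"dy":0.16,"spin":-0.01},{"dx":-0.78,"dy":0.15},{"dx":-0.78,"dy":0.15,"spin":-0.01},"--",{"dz":0.41},{"dz":0.42},"--"]
end [580.7 -44.9 108.1] 82.62
```

Call:
play_rows --increments '[{"claw": 50,"dx": 0,"dy": 0,"dz": -0.45,"spin": 0},{"claw": 50,"dx": 0,"dy": 0,"dz": -0.9,"spin": 0},{"claw": 50,"dx": 0,"dy": 0,"dz": -1,"spin": 0},{"claw": 50,"dx": 0,"dy": 0,"dz": -1,"spin": 0},{"claw": 50,"dx": -0.4,"dy": 0.06,"dz": -0.5,"spin": 0},{"claw": 50,"dx": -0.8,"dy": 0.15,"dz": 0,"spin": 0},{"claw": 50,"dx": -0.85,"dy": 0.15,"dz": 0,"spin": 0},{"claw": 50,"dx": -0.85,"dy": 0.15,"dz": 0,"spin": 0},{"claw": 50,"dx": -0.8,"dy": 0.15,"dz": 0,"spin": 0},{"claw": 50,"dx": -0.6,"dy": 0.15,"dz": 0,"spin": 0},{"claw": 50,"dx": -0.4,"dy": 0.08,"dz": 0,"spin": 0},{"claw": 50,"dx": 0,"dy": 0,"dz": 0,"spin": 0}]'

```text
t: 34.05
tool_pos: [578.4, -47.1, 132.4]
orientation: [[0.133, 0.991, -0.0], [0.991, -0.133, -0.0], [-0.0, -0.0, -1.0]]
ft_force: [-0.2, 1.0, -2.2]
grip_width: 60.7
```

Call:
play_rows --increments '[{"claw": 50,"dx": 0,"dy": 0,"dz": 0.3,"spin": 0},{"claw": 50,"dx": 0,"dy": 0,"dz": 0.2,"spin": 0},{"claw": 50,"dx": 0,"dy": 0,"dz": 0,"spin": 0},{"claw": 50,"dx": 0,"dy": 0,"dz": 0,"spin": 0},{"claw": 50,"dx": 0,"dy": 0,"dz": 0,"spin": 0}]'

```text
t: 34.55
tool_pos: [578.7, -44.9, 117.5]
orientation: [[0.13, 0.992, 0.0], [0.992, -0.13, 0.0], [0.0, 0.0, -1.0]]
ft_force: [0.1, 0.3, -2.2]
grip_width: 61.2
```

Run:
```python
from h import *
p=avg(3)
plan([(579.7,-44.9,104,82.55,20)])
```

```text
34.65 mean [ 5.7881e+02 -4.5050e+01  1.1763e+02  8.2530e+01  1.6000e-01  1.5000e-01
 -2.2500e+00  6.1130e+01] sd [0.04 0.1  0.09 0.01]
[{"dx":0.01,"dy":0.03,"dz":0.46,"spin":-0.01},"--"]
end [579.8 -45.1 104. ] 82.57
```

Call:
play_rows --increments '[{"claw": 50,"dx": 0,"dy": 0.03,"dz": 0.22,"spin": 0},{"claw": 50,"dx": 0,"dy": 0,"dz": 0.16,"spin": 0},{"claw": 50,"dx": 0,"dy": 0,"dz": 0.04,"spin": 0},{"claw": 50,"dx": 0,"dy": 0,"dz": 0,"spin": 0},{"claw": 50,"dx": 0,"dy": 0,"dz": 0,"spin": 0}]'

```text
t: 35.2
tool_pos: [579.5, -45.5, 104.8]
orientation: [[0.131, 0.991, -0.0], [0.991, -0.131, 0.0], [0.0, -0.0, -1.0]]
ft_force: [-1.2, -0.5, -1.8]
grip_width: 61.0
```

Run:
```python
from h import *
p=avg(3); cam("scene"); a=ctrl.get_image("scene")["img"][:,:,::-1]
b=lambda i,k:np.clip(i.astype(float)*k,0,255).astype(np.uint8)
cv2.imwrite("pre_scene.png",a)
```

```text
35.3 mean [ 5.7962e+02 -4.5550e+01  1.0494e+02  8.2490e+01 -3.3000e-01 -3.0000e-02
 -1.8900e+00  6.1100e+01] sd [0.05 0.01 0.08 0.  ]
```

Call:
play_rows --increments '[{"claw": 50,"dx": 0.02,"dy": 0,"dz": 0.03,"spin": 0},{"claw": 50,"dx": 0,"dy": 0,"dz": 0.03,"spin": 0},{"claw": 50,"dx": 0,"dy": 0,"dz": 0,"spin": 0},{"claw": 50,"dx": 0,"dy": 0,"dz": 0,"spin": 0}]'

```text
t: 35.85
tool_pos: [579.7, -44.9, 103.2]
orientation: [[0.131, 0.991, 0.0], [0.991, -0.131, -0.0], [0.0, 0.0, -1.0]]
ft_force: [0.2, 0.5, -1.9]
grip_width: 61.0
```

Call:
play_rows --increments '[{"claw": 50,"dx": 0,"dy": 0,"dz": 0.03,"spin": 0},{"claw": 50,"dx": 0,"dy": 0,"dz": 0.02,"spin": 0},{"claw": 50,"dx": 0,"dy": 0,"dz": 0,"spin": 0}]'

```text
t: 36.15
tool_pos: [579.8, -44.9, 103.1]
orientation: [[0.131, 0.991, 0.0], [0.991, -0.131, 0.0], [0.0, 0.0, -1.0]]
ft_force: [-5.2, 1.4, 14.0]
grip_width: 61.0
```

Call:
play_rows --increments '[{"claw": 50,"dx": 0,"dy": 0,"dz": -0.03,"spin": 0},{"claw": 66,"dx": 0,"dy": 0,"dz": 0,"spin": 0},{"claw": 80,"dx": 0,"dy": 0,"dz": 0,"spin": 0},{"claw": 84,"dx": 0,"dy": 0,"dz": -0.1,"spin": 0},{"claw": 84,"dx": 0,"dy": 0,"dz": -0.6,"spin": 0},{"claw": 84,"dx": 0,"dy": 0,"dz": -1,"spin": 0},{"claw": 84,"dx": 0,"dy": 0,"dz": -1,"spin": 0},{"claw": 84,"dx": 0,"dy": 0,"dz": -1,"spin": 0},{"claw": 84,"dx": 0,"dy": 0,"dz": -1,"spin": 0},{"claw": 84,"dx": 0,"dy": 0,"dz": 0,"spin": 0},{"claw": 84,"dx": 0,"dy": 0,"dz": 0,"spin": 0}]'

```text
t: 37.25
tool_pos: [579.8, -45.0, 244.1]
orientation: [[0.131, 0.991, 0.001], [0.991, -0.131, -0.0], [0.0, 0.001, -1.0]]
ft_force: [-0.5, -0.2, -0.3]
grip_width: 84.2
```

Run:
```python
from h import *
p=avg(2)
W=cam("wrist")[0][:,:,::-1]; A=cam("scene")[0][:,:,::-1]; T=cam("top")[0][:,:,::-1]
b=lambda i,k:np.clip(i.astype(float)*k,0,255).astype(np.uint8)
print("base black scene proj",np.round(proj("scene",box((579.3,-45.1,82.5),40,0)),1).tolist())
C=np.zeros((600,800,3),np.uint8)
C[:600,:480]=cv2.resize(b(A[160:260,210:290],1.8),(480,600),interpolation=cv2.INTER_CUBIC)
C[:300,490:790]=cv2.resize(b(W[60:260,156:356],2),(300,300),interpolation=cv2.INTER_CUBIC)
C[305:600,490:800]=cv2.resize(b(T[80:285,160:425],1.6),(310,240),interpolation=cv2.INTER_CUBIC).copy() if False else cv2.copyMakeBorder(cv2.resize(b(T[80:285,160:425],1.6),(310,240)),0,55,0,0,cv2.BORDER_CONSTANT)
cv2.imwrite("pics/c9.png",C)
```

```text
37.3 mean [ 5.7950e+02 -4.4920e+01  2.4357e+02  8.2490e+01 -5.8000e-01  5.0000e-02
 -5.2000e-01  8.4140e+01] sd [0.34 0.03 0.53 0.  ]
base black scene proj [[230.5, 220.3], [230.4, 208.4], [243.7, 202.4], [243.9, 190.5], [271.5, 237.0], [272.5, 225.1], [283.5, 217.9], [284.8, 206.0]]
```

View pics/c9.png

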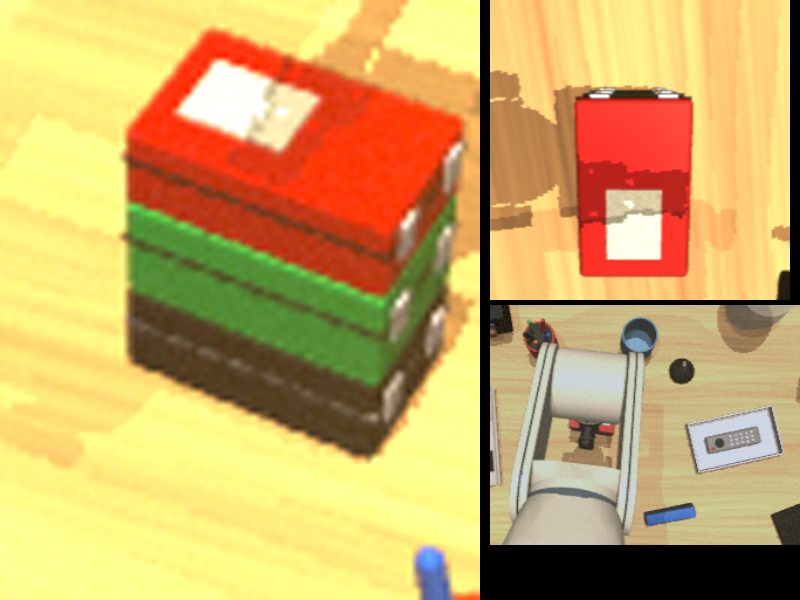

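The column is aligned: all three left edges are at x=128 in the scene crop, and the right-hand corners run in one line. The remote lies in the tray.

```bash
python3 -c "
from cell import ctrl; print(ctrl.hand_in(), ctrl.read_state()['t'])"
```

```text
the job is handed in; nothing more can be done
the job is handed in; nothing more can be done
```

The job is handed in, with the robot clock at about 37 s of the 69 s allowed. The remote lies flat in the white tray, buttons up. The green case stands on the black one and the red case on the green.

**How it was done:** The arm could only point straight down. I therefore tipped green and then red flat on free desk space by pivoting each on its low edge. I then regripped each one and set it down on the column with about 4 N of contact for green and 14 N for red.

**Last checks:**
- **Column:** Labels are up, latches all face the same way and edges line up in both the scene and wrist views. Green measured within about 1 mm of black, and red was placed to the same pose.
- **Other items:** The remote lies in the tray. The other things on the desk that the last pictures showed looked unmoved. The arm hid part of the desk, and I measured none of them.
- **Clearance:** The gripper was open and about 140 mm above the column when I handed in.

**Disagreements and failures:**
- The camera fits differed by about 1–2 mm along the cases' length.
- One scene-camera fit, for the red case on the desk, was poor and got little weight.
- I did not run a numeric fit on the red case after its final placing. That check is by eye only.
- My first move calls were refused for missing values and moved nothing.

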